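# Fetch the lighter from behind the candle glasses

## Task

The chrome lighter lies behind a row of three glass candle cups. Stand all three cups on the silicone trivet, then lay the lighter centred on the black pad of the menorah's base, lengthwise along the pad (either way round), and only then stand each cup upright in the middle of its own cork coaster again: slim cup on the small round one, wide cup on the large round one, square cup on the square one. Do not tip a cup over, and leave the upturned fourth glass where it is.

Things in the scene. Friction and masses are not known exactly. Their poses are not given: they have to be found in the camera images.
- slim_cup: Slim round clear glass filled with hard white wax, short black wick: outside diameter 46 mm, height 98 mm, straight sided, about 0.2 kg. Loose; starts standing on coaster_small. Origin: centre of its underside, z up.
- wide_cup: Wide low round clear glass filled with hard white wax: outside diameter 64 mm, height 82 mm, straight sided, about 0.3 kg. Loose; starts standing on coaster_large. Origin: centre of its underside, z up.
- square_cup: Square clear glass filled with hard white wax: 54 x 54 mm outside, height 90 mm, straight sided, about 0.28 kg. Loose; starts standing on coaster_square, up to 0.2 rad askew. Origin: centre of its underside, z up, x and y square to its sides.
- lighter: Chrome candle lighter lying flat: bar 80 mm long (x), 22 mm wide (y), 14 mm thick (z), with a thin nozzle (7 mm diameter) reaching a further 31 mm beyond the bar's +x end; about 70 g. Loose; starts lying on a 6 mm thick dark wooden board, behind (on the far side of) the row of cups and roughly parallel to it. Origin: centre of the bar's underside (nozzle not counted).
- coaster_small: Small round cork coaster, 58 mm diameter, 4 mm thick, home of slim_cup. Fixed on the 6 mm thick wooden board (130 x 270 mm). The three coasters lie in one straight row, 85 mm apart, in an order that changes; the row runs along this body's y axis. Origin: centre of its underside, on the board, 6 mm above the sill.
- coaster_large: Large round cork coaster, 78 mm diameter, 4 mm thick, home of wide_cup. Fixed on the board in the same row. Origin: centre of its underside, 6 mm above the sill.
- coaster_square: Square cork coaster, 66 x 66 mm, 4 mm thick, home of square_cup. Fixed on the board in the same row, its y axis along the row. Origin: centre of its underside, 6 mm above the sill.
- trivet: Dark oblong silicone trivet, hard and flat, 250 mm long (its x) by 120 mm wide (its y), 8 mm thick, fixed on the sill to the left or the right of the board; room for all three cups in a row along its length. Origin: centre of its underside.
- menorah: Low aluminium menorah, fixed on the sill on the other side of the board: base plate 6 mm thick, 135 mm (x, from -30 to +105 mm) by 220 mm (y), and on it a raised black pad for the lighter, 34 mm (x) by 100 mm (y), its top 12 mm above the sill. A straight blade with nine candle holders in a row along y stands 85 mm from the pad's centre on the +x side, 52 mm high (68 mm in the middle). Origin: under the centre of the black pad, at sill level.
- spare_glass: Fourth glass, empty and upside down on the sill beyond the board: 60 mm diameter, 68 mm high. A bystander, loose: leave it. Origin: centre of its lower end.
Things that resemble listed ones, but are neither listed nor needed, are in the scene too. There is more than one size of the lighter; the one meant has the size given above.

How it is judged:
On the way, in this order (a step that is already met when the one before it is completed fails the run):
1. all three cups stand upright and released on the trivet together (x of slim_cup in the frame of trivet between -0.12 and 0.12 m and y of slim_cup in the frame of trivet between -0.055 and 0.055 m and z of slim_cup in the frame of trivet between 0.004 and 0.012 m and angle between each of slim_cup, wide_cup, square_cup's own z axis and vertical below 0.08 rad and linear speed of each of slim_cup, wide_cup, square_cup below 0.03 m/s and contact force between the fingers and slim_cup below 0.5 N and x of wide_cup in the frame of trivet between -0.12 and 0.12 m and y of wide_cup in the frame of trivet between -0.055 and 0.055 m and z of wide_cup in the frame of trivet between 0.004 and 0.012 m and contact force between the fingers and wide_cup below 0.5 N and x of square_cup in the frame of trivet between -0.12 and 0.12 m and y of square_cup in the frame of trivet between -0.055 and 0.055 m and z of square_cup in the frame of trivet between 0.004 and 0.012 m and contact force between the fingers and square_cup below 0.5 N), for 0.2 s.
2. the lighter lies released on the menorah's pad while all three cups still stand on the trivet (all of step 1 and horizontal distance between lighter and menorah below 0.013 m and angle between the x axis of lighter and the y axis of menorah, either way round below 0.2 rad and z of lighter in the frame of menorah between 0.009 and 0.016 m and angle between lighter's own z axis and vertical below 0.1 rad and linear speed of lighter below 0.03 m/s and contact force between the fingers and lighter below 0.5 N), for 0.2 s.
At the end, for the whole second after the job is handed in: The lighter lies flat on the black pad, bar centre within 13 mm of the pad's centre and within 0.2 rad of its length; each cup stands upright, underside centre within 12 mm of the centre of its own coaster; all released and at rest (horizontal distance between lighter and menorah below 0.013 m and angle between the x axis of lighter and the y axis of menorah, either way round below 0.2 rad and z of lighter in the frame of menorah between 0.009 and 0.016 m and angle between lighter's own z axis and vertical below 0.1 rad and linear speed of each of lighter, slim_cup, wide_cup, square_cup below 0.03 m/s and contact force between the fingers and lighter below 0.5 N and horizontal distance between slim_cup and coaster_small below 0.012 m and z of slim_cup in the frame of coaster_small between 0.001 and 0.007 m and angle between each of slim_cup, wide_cup, square_cup's own z axis and vertical below 0.08 rad and horizontal distance between wide_cup and coaster_large below 0.012 m and z of wide_cup in the frame of coaster_large between 0.001 and 0.007 m and horizontal distance between square_cup and coaster_square below 0.012 m and z of square_cup in the frame of coaster_square between 0.001 and 0.007 m); the robot touches nothing.
It fails at once if a cup is tipped (angle between any of slim_cup, wide_cup, square_cup's own z axis and vertical above 0.6 rad).
It fails at once if the fourth glass is moved (distance of spare_glass from where it was at the start of the episode above 0.02 m or angle between spare_glass's own z axis and vertical above 0.3 rad).
It also fails if it takes over 144 s, if anything falls off the work surface, if the arm or the gripper's body presses on something with over 40 N, if the wrist force passes 120 N, or if a joint passes its speed limit or range.

## Robot

A 6-joint arm with a two-finger parallel gripper is mounted at the origin on the work surface. World frame = base frame: x ahead of the robot, y to its left, z up, the work surface at z = 0. Lengths are in m, angles in rad, forces in N, time in s.
With the tool pointing down it reaches from about 0.325 to 0.775 m from the base axis. Payload 9.3 kg.
Tool frame: the origin (TCP) lies between the finger pads; the fingertips stand robot.finger_overhang ahead of it and the grasp point (between the pads) lies 6 mm ahead of it (robot.finger_overhang is the distance from the TCP to the fingertips, in m); z points along the fingers, y is the direction in which the jaws open and shut (so a half turn about z gives the same grasp; the last joint's range is limited). The gripper opens to 85 mm and grips with 20 to 120 N. Pads are 22 mm wide; open, the fingers measure 114 mm over their backs; the gripper's body (76 mm by 85 mm) begins 54 mm behind the grasp point. The pads swing forward as they close: fully open they stand 13 mm farther back than shut.
Start: joints at [-1.475, 0.259, 0.021, 1.334, 0, 1.418], TCP at [0.135, -0.533, 0.256] pointing down, gripper open.
Joint ranges: [-3.04, 3.04], [-0.91, 1.82], [-1.04, 1.36], [-1.92, 1.95], [-1.52, 1.45], [-3.14, 3.14]. Speed limits (rad/s): [2.22, 2.22, 2.79, 3.14, 3.14, 3.14].

## Interface

Orientations are given as a unit quaternion [x, y, z, w].
In Python, from rig import robot gives the robot as it stands.
- The arm moves only by the tool servo_tool, never from a script. Its argument "plan" is a list of rows, each a list of 4 numbers: the shift along the tool's x, y, z in mm, then the turn about the tool's z in degrees. A call has 1 to 8 rows; each row is the pose to reach, as a shift and turn from the pose commanded when the call began, along the tool's axes at that moment; what a row does not reach only later rows make up. A row lasts 1/10 s, in which the tool goes at most 50 mm and 8.59 degrees, less where a joint would pass 70% of its speed; a pose out of reach is approached as far as the arm can. A call with a gripper value outside its range is refused whole. "grip" is the closure in counts, from 0 (fully open) to 255 (shut), set as the call begins (left out, the last holds). The fingers move at their own pace and stop on an object; "squeeze" is the grip in N (left out, the last holds). Time passes only in rows, so rows that repeat a pose let the fingers close. It gives the time, the measured TCP pose, the force and the opening at its end, in the units of the state.
- robot.get_obs(): the state, without advancing time (a new reading comes with each control period).
- robot.read_camera(name): name is "scene" or "side" or "wrist"; returns (picture, depth): 384x512x3 uint8, blue, green, red; 384x512 float32, m along the optical axis (not along the pixel's ray), 0 where there is no reading.
- robot.calibration(name): a dict with "intrinsics" (3x3 intrinsics, pixels), "R" (3x3) and "t" (3): a world point X has camera coordinates R X + t; the wrist camera has in their place "hand_eye" (4x4, takes a point from camera to tool coordinates, whose origin is the TCP and whose axes are the flange's). Camera axes: x right, y down, z forward; pixel columns grow to the right and rows downward; lengths in m; the calibration is good to about 2 mm. A picture is of the moment at which its call begins: read the wrist's pose just before it. calibration takes no time and is no camera call.
- robot.finish_job(): hands the job in, once; it reports no verdict.
Trained networks look in the newest picture that a camera, given by its name, has taken for a name from the list of things; names that differ only in an ending like _2 or _b are one class to them, and where a whole thing is asked for, a point or a joint stands for the part that bears it (a point fixed in the world has none). Each returns a list of dicts, best first, with "p" (0 to 1); they miss things now and then, are a little off and sometimes report something else, mostly with a low value. They report only what shows in the picture. A call takes as long as a camera call. They do not tell look-alikes from the thing itself.
- robot.recognise(camera, target): "bbox" ([left, top, right, bottom] in pixels, round what is visible of it).
- robot.silhouettes(camera, target): "region" (384x512 bool, what is visible of it) and "bbox" ([left, top, right, bottom] in pixels, round what is visible of it).
The state is a dict: "time": time; "qpos": joint angles; "joint_vel": joint speeds; "effort": joint torques, N m; "ee_pos": TCP position; "eef_rot": TCP orientation; "ft_force": force on the tool from outside, world axes, zero at the start; "torque": the same for the moment, N m; "finger_gap": opening from 0.0 (shut) to 1.0 (fully open).
Only numpy, scipy, OpenCV 4.12 (cv2) and the standard library are available. Lean on these libraries where they do the work, as an engineer would, in place of code of your own. Each camera call takes 0.05 s, during which the arm holds its last target.

## Working session

There is one attempt and no reset: what is moved stays moved. The work goes in short steps, Python scripts to look and compute and a tool call to move; the robot and the scene stay as the last step left them, time stands still between calls to the robot, and variables do not carry over. Pictures are saved under pics/ and viewed, and the job is handed in when it is done.

Besides the shell and the picture viewer there is one more tool, called after "Emit:" by a JSON object that holds its "name" and its "arguments", one argument or row to a line. servo_tool: Moves the arm, as the interface text tells. Its arguments: {"type":"object","properties":{"plan":{"type":"array"},"grip":{"type":"number"},"squeeze":{"type":"number"}},"required":["plan"]}

```bash
mkdir -p pics; ls; python3 - <<'E'
from rig import robot
import cv2
o=robot.get_obs(); print(o['time'],o['ee_pos'],o['eef_rot'],robot.finger_overhang)
for n in ['scene','side','wrist']:
    p,d=robot.read_camera(n); cv2.imwrite(f'pics/{n}0.png',p)
    c=robot.calibration(n); print(n,{k:v.round(3).tolist() if hasattr(v,'round') else v for k,v in c.items()})
E
```

```text
pics
0.0 [ 0.13541162 -0.53281186  0.25567038] [ 9.92272051e-01  1.24079511e-01  2.82376784e-05 -6.71731638e-04] 0.025
scene {'intrinsics': [[428.094, 0.0, 252.917], [0.0, 428.094, 191.836], [0.0, 0.0, 1.0]], 'R': [[-0.024, 1.0, -0.001], [0.775, 0.018, -0.631], [-0.631, -0.016, -0.776]], 't': [0.001, -0.404, 1.421]}
side {'intrinsics': [[457.884, 0.0, 260.246], [0.0, 457.884, 193.012], [0.0, 0.0, 1.0]], 'R': [[0.88, -0.475, -0.002], [-0.356, -0.656, -0.665], [0.314, 0.586, -0.747]], 't': [-0.491, 0.226, 0.891]}
wrist {'intrinsics': [[336.176, 0.0, 258.712], [0.0, 336.176, 188.019], [0.0, 0.0, 1.0]], 'hand_eye': [[0.0, -0.952, -0.305, 0.078], [1.0, 0.0, -0.0, 0.0], [0.0, -0.305, 0.952, -0.116], [0.0, 0.0, 0.0, 1.0]]}
```

View pics/scene0.png

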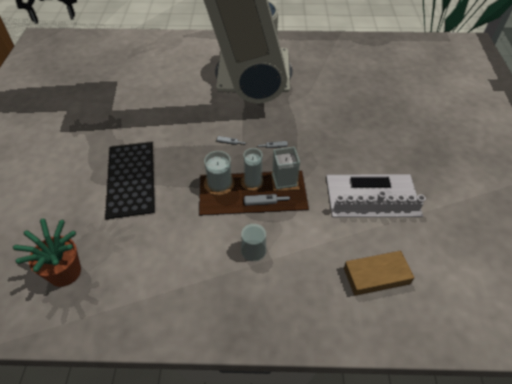

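View pics/side0.png

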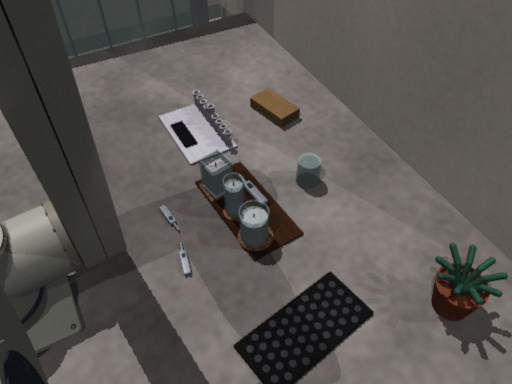

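View pics/wrist0.png

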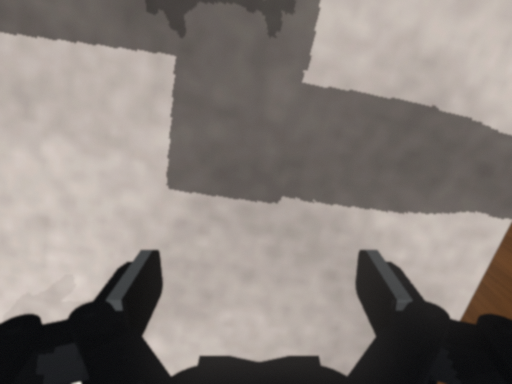

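The scene view shows wide cup (217,172), slim cup (252,168), square cup (286,168), the lighter on the board (267,199), trivet (130,180), menorah pad (371,182) and the upturned glass (253,240). Lighter candidates: (230,140) and (273,145) in front on the sill, and (267,199) on the board behind the cups. I choose the last by description and check it in a crop.

```bash
cat > h.py <<'E'
import numpy as np, cv2
from rig import robot
from scipy.spatial.transform import Rotation as Ro
def cloud(n,d,pose=None):
    c=robot.calibration(n);K=c['intrinsics'];H,W=d.shape
    u,v=np.meshgrid(np.arange(W),np.arange(H))
    P=np.stack([(u-K[0,2])/K[0,0]*d,(v-K[1,2])/K[1,1]*d,d],-1)
    if n!='wrist': return (P-c['t'])@c['R']
    T=c['hand_eye'];P=P@T[:3,:3].T+T[:3,3]
    return P@Ro.from_quat(pose[1]).as_matrix().T+pose[0]
def ray(n,uv,z,pose=None):
    c=robot.calibration(n);K=c['intrinsics'];uv=np.atleast_2d(np.asarray(uv,float))
    r=np.c_[(uv[:,0]-K[0,2])/K[0,0],(uv[:,1]-K[1,2])/K[1,1],np.ones(len(uv))]
    if n!='wrist': D=r@c['R'];O=-c['R'].T@c['t']
    else:
        T=c['hand_eye'];R=Ro.from_quat(pose[1]).as_matrix()
        D=(r@T[:3,:3].T)@R.T;O=R@T[:3,3]+pose[0]
    return O+D*((z-O[2])/D[:,2])[:,None]
E
python3 - <<'E'
from h import *
for n in ['scene','side']:
    p,d=robot.read_camera(n);P=cloud(n,d)
    print(n,'sill z',np.round([P[300,250,2],P[100,150,2],P[250,150,2]],4))
    for t in ['slim_cup','wide_cup','square_cup','lighter','trivet','menorah','spare_glass','coaster_small','coaster_large','coaster_square']:
        for r in robot.silhouettes(n,t)[:4]:
            m=r['region']; X=P[m]; X=X[d[m]>0]
            print(t,round(r['p'],2),r['bbox'],m.sum(),'med',np.median(X,0).round(3),'lo',np.percentile(X,3,0).round(3),'hi',np.percentile(X,97,0).round(3))
    np.savez(f'{n}.npz',p=p,d=d)
    if n=='scene':
        cv2.imwrite('pics/crop1.png',cv2.resize(p[125:225,190:440],None,fx=3.2,fy=3.2,interpolation=2))
print(robot.get_obs()['time'])
E
```

```text
scene sill z [0.0012 0.0004 0.0034]
slim_cup 0.84 [244.5, 148.0, 263.2, 188.5] 697 med [0.51  0.009 0.083] lo [ 0.474 -0.011  0.015] hi [0.518 0.031 0.11 ]
slim_cup 0.64 [241.5, 221.6, 268.0, 263.4] 848 med [0.709 0.017 0.066] lo [ 0.671 -0.008  0.004] hi [0.722 0.042 0.072]
wide_cup 0.82 [202.6, 151.1, 232.0, 192.2] 939 med [ 0.517 -0.076  0.076] lo [ 0.469 -0.105  0.016] hi [ 0.531 -0.047  0.094]
square_cup 0.71 [274.9, 148.1, 296.9, 188.7] 1012 med [0.51  0.09  0.081] lo [0.461 0.061 0.014] hi [0.52  0.119 0.102]
lighter 0.88 [244.1, 193.2, 287.8, 206.2] 342 med [0.56  0.035 0.021] lo [ 0.543 -0.007  0.008] hi [0.569 0.087 0.024]
lighter 0.61 [219.9, 138.9, 236.8, 141.3] 81 med [ 0.345 -0.059  0.012] lo [ 0.337 -0.088  0.006] hi [ 0.353 -0.037  0.015]
trivet 0.85 [107.7, 139.0, 153.5, 219.8] 3385 med [ 0.498 -0.308  0.01 ] lo [ 0.37  -0.372  0.006] hi [ 0.603 -0.244  0.012]
menorah 0.57 [327.0, 173.9, 425.5, 218.9] 3832 med [0.562 0.309 0.011] lo [0.464 0.208 0.005] hi [0.592 0.414 0.055]
spare_glass 0.79 [239.5, 223.1, 268.3, 261.7] 847 med [0.708 0.016 0.066] lo [ 0.672 -0.01   
[... 1592 characters left out ...]
 0.478 -0.315  0.007] lo [ 0.368 -0.372  0.004] hi [ 0.599 -0.25   0.009]
menorah 0.73 [159.8, 91.4, 236.8, 165.6] 2926 med [0.534 0.299 0.006] lo [0.465 0.206 0.001] hi [0.583 0.412 0.052]
spare_glass 0.87 [298.1, 155.1, 323.2, 189.3] 791 med [ 0.685 -0.     0.053] lo [ 0.667 -0.015  0.003] hi [0.715 0.034 0.069]
coaster_small 0.45 [224.1, 212.3, 239.9, 221.1] 75 med [ 0.474 -0.007  0.008] lo [ 0.468 -0.021  0.004] hi [0.489 0.018 0.011]
coaster_large 0.53 [236.0, 231.0, 274.8, 253.6] 260 med [ 0.495 -0.105  0.008] lo [ 0.466 -0.117  0.002] hi [ 0.537 -0.07   0.013]
coaster_large 0.29 [163.4, 89.5, 234.1, 166.5] 2995 med [0.534 0.3   0.006] lo [0.464 0.206 0.001] hi [0.584 0.414 0.052]
1.25
```

View pics/crop1.png

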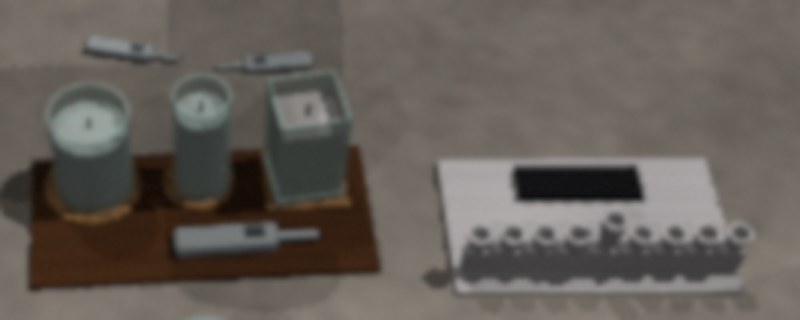

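```bash
cat > m1.py <<'E'
from h import *
from scipy.optimize import least_squares
F={}
for n in ['scene','side']:
    z=np.load(n+'.npz'); F[n]=(z['p'],z['d'],cloud(n,z['d']))
def near(n,c,r,z0,z1):
    P=F[n][2];m=(np.hypot(P[...,0]-c[0],P[...,1]-c[1])<r)&(P[...,2]>z0)&(P[...,2]<z1)&(F[n][1]>0);return P[m],m
for nm,c,r,h in [('slim',(.494,.009),.023,.098),('wide',(.50,-.078),.032,.082)]:
    for n in F:
        X,_=near(n,c,r+.012,.035,h-.005)
        f=least_squares(lambda q:np.hypot(X[:,0]-q[0],X[:,1]-q[1])-r,c,loss='soft_l1',f_scale=.001)
        X2,_=near(n,c,r+.012,h+.006,h+.016)
        f2=cv2.minEnclosingCircle(X2[:,:2].astype(np.float32)) if len(X2) else None
        print(nm,n,len(X),f.x.round(4),'rim',f2)
c=(.49,.09)
for n in F:
    X,_=near(n,c,.05,.094,.106); print('sq',n,len(X),cv2.minAreaRect(X[:,:2].astype(np.float32)))
for n in F:
    P,d=F[n][2],F[n][1]
    for nm,lo,hi,z in [('trivet',(.33,-.41),(.64,-.2),(.004,.016)),]:
        m=(P[...,0]>lo[0])&(P[...,0]<hi[0])&(P[...,1]>lo[1])&(P[...,1]<hi[1])&(F[n][0].max(-1)<75)
        m=cv2.morphologyEx(m.astype(np.uint8),cv2.MORPH_CLOSE,np.ones((5,5)));m=cv2.morphologyEx(m,cv2.MORPH_OPEN,np.ones((9,9)))
        cs,_=cv2.findContours(m,0,2);cc=max(cs,key=cv2.contourArea)
        print(nm,n,cv2.minAreaRect(ray(n,cc[:,0],.008)[:,:2].astype(np.float32)))
    m=(P[...,0]>.44)&(P[...,0]<.53)&(P[...,1]>.22)&(P[...,1]<.40)&(F[n][0].max(-1)<60)
    m=cv2.morphologyEx(m.astype(np.uint8),cv2.MORPH_OPEN,np.ones((4,4)))
    cs,_=cv2.findContours(m,0,2);cc=max(cs,key=cv2.contourArea)
    print('pad',n,cv2.minAreaRect(ray(n,cc[:,0],.012)[:,:2].astype(np.float32)))
E
python3 m1.py
```

```text
slim scene 326 [0.4939 0.009 ] rim ((0.49508339166641235, 0.008150452747941017), 0.024381833150982857)
slim side 468 [0.4963 0.008 ] rim ((0.49485036730766296, 0.00832317117601633), 0.02457137033343315)
wide scene 406 [ 0.4983 -0.0765] rim ((0.4983524978160858, -0.07593847066164017), 0.033591657876968384)
wide side 722 [ 0.5006 -0.0779] rim ((0.5012178421020508, -0.07744808495044708), 0.03361458331346512)
sq scene 188 ((0.4886309802532196, 0.09032081067562103), (0.057913102209568024, 0.055004071444272995), 12.023346900939941)
sq side 175 ((0.4909830093383789, 0.08880099654197693), (0.05636189877986908, 0.05862275883555412), 12.068333625793457)
trivet scene ((0.48584675788879395, -0.3081313669681549), (0.2525084614753723, 0.1203407496213913), 10.721663475036621)
pad scene ((0.4945732653141022, 0.31306442618370056), (0.02682485431432724, 0.09712669998407364), 1.3349566459655762)
trivet side ((0.4836297631263733, -0.31341466307640076), (0.2514106035232544, 0.12514737248420715), 10.959949493408203)
pad side ((0.4909563660621643, 0.30084553360939026), (0.03275980427861214, 0.1005624383687973), 1.8052610158920288)
```

```bash
cat > g.py <<'E'
# usage: g.py x y z theta_deg
import sys
from h import *
o=robot.get_obs();R=Ro.from_quat(o['eef_rot']).as_matrix();th=np.degrees(np.arctan2(R[1,0],R[0,0]))
t=[float(a) for a in sys.argv[1:]]
s=R.T@(np.array(t[:3])-o['ee_pos'])*1000
dth=(t[3]-th+180)%360-180
print('now',o['ee_pos'].round(4),'th',th.round(2),'tilt',R[2,2].round(5),'q6',o['qpos'][5].round(2),'| shift',s.round(1),'turn',round(-dth,1),'t',o['time'])
E
python3 g.py .4998 -.0768 .2 93
```

```text
now [ 0.1354 -0.5331  0.2563] th 14.25 tilt -1.0 q6 1.42 | shift [ 465.5 -352.5   56.3] turn -78.7 t 1.25
```

Emit:
{"name": "servo_tool", "arguments": {
  "plan": [
    [35,-26,0,-8],
    [70,-52,0,-16],
    [105,-79,0,-24],
    [140,-105,0,-32],
    [175,-132,0,-40],
    [210,-159,0,-48],
    [250,-189,0,-56],
    [290,-220,0,-64]
  ],
  "grip": 0,
  "squeeze": 40
}}

```text
time: 2.05
ee_pos: [0.3628, -0.2474, 0.2565]
eef_rot: [0.774, 0.633, 0.0, 0.0]
ft_force: [0.8, -1.5, -0.4]
finger_gap: 1.0
```

```bash
python3 g.py .4998 -.0768 .2 93
```

```text
now [ 0.3628 -0.2474  0.2565] th 78.54 tilt -1.0 q6 0.98 | shift [194.4 100.4  56.5] turn -14.5 t 2.05
```

Emit:
{"name": "servo_tool", "arguments": {
  "plan": [
    [35,18,10,-3],
    [70,36,20,-6],
    [105,54,30,-10],
    [140,72,40,-14.5],
    [170,88,50,-14.5],
    [190,98,56,-14.5],
    [194,100,56,-14.5],
    [194,100,56,-14.5]
  ]
}}

```text
time: 2.85
ee_pos: [0.4995, -0.079, 0.2002]
eef_rot: [0.689, 0.724, -0.0, -0.0]
ft_force: [-0.3, 0.3, 0.0]
finger_gap: 0.999
```

```bash
python3 g.py .4998 -.0768 .07 93; python3 - <<'E'
from h import *
o=robot.get_obs();pose=(o['ee_pos'],o['eef_rot'])
p,d=robot.read_camera('wrist');cv2.imwrite('pics/w1.png',p);P=cloud('wrist',d,pose)
for t in ['wide_cup','slim_cup','square_cup']:
    for r in robot.silhouettes('wrist',t)[:2]:
        X=P[r['region']];X=X[X[:,2]>.06]
        print(t,r['p'],len(X),cv2.minEnclosingCircle(X[:,:2].astype(np.float32)) if len(X) else 0, X[:,2].max() if len(X) else 0)
E
```

```text
now [ 0.4995 -0.079   0.2002] th 92.84 tilt -1.0 q6 1.2 | shift [  2.2   0.5 130.2] turn -0.2 t 2.85
wide_cup 0.86 6422 ((0.49791109561920166, -0.05494498834013939), 0.053761471062898636) 0.31578628730428154
slim_cup 0.89 5025 ((0.4941389858722687, 0.008689834736287594), 0.022954456508159637) 0.31578628730428154
```

View pics/w1.png

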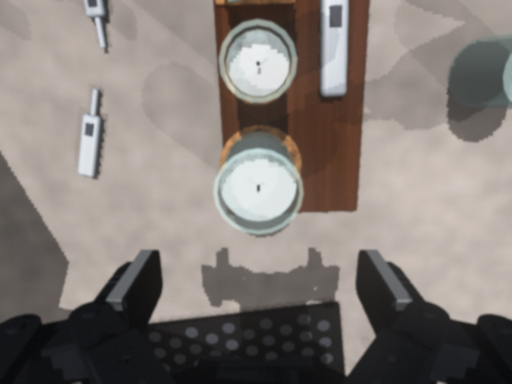

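Wrist view: wide cup rim centred about (258,190), slim cup (258,62), lighter (335,45) to the right, the small look-alikes at (90,130) and (97,20). Slim cup position agrees with the fixed cameras.

```bash
python3 - <<'E'
from h import *
o=robot.get_obs();pose=(o['ee_pos'],o['eef_rot'])
print(ray('wrist',[(258.5,192),(258.5,62)],.092,pose))
E
python3 g.py .4985 -.0768 .072 93
```

```text
[[ 0.49851053 -0.0771925   0.092     ]
 [ 0.49451358  0.00840889  0.092     ]]
now [ 0.4989 -0.0802  0.2008] th 92.68 tilt -1.0 q6 1.2 | shift [  3.5  -0.4 128.7] turn -0.3 t 3.05
```

Emit:
{"name": "servo_tool", "arguments": {
  "plan": [
    [1,0,15,0],
    [2,0,40,0],
    [3,0,70,0],
    [3,0,100,0],
    [3,0,120,0],
    [3,0,129,0],
    [3,0,129,0]
  ]
}}

```text
time: 3.75
ee_pos: [0.4986, -0.0768, 0.0708]
eef_rot: [0.69, 0.724, -0.0, -0.001]
ft_force: [-0.5, -0.5, -0.3]
finger_gap: 1.003
```

Emit:
{"name": "servo_tool", "arguments": {
  "plan": [
    [0,0,0,0],
    [0,0,0,0],
    [0,0,0,0],
    [0,0,0,0],
    [0,0,0,0],
    [0,0,0,0]
  ],
  "grip": 255,
  "squeeze": 40
}}

```text
time: 4.35
ee_pos: [0.4998, -0.0768, 0.0727]
eef_rot: [0.69, 0.724, 0.0, 0.001]
ft_force: [-1.1, -1.7, 6.7]
finger_gap: 0.739
```

```bash
python3 g.py .4985 -.0768 .14 93
```

```text
now [ 0.4998 -0.0768  0.0727] th 92.75 tilt -1.0 q6 1.2 | shift [ -0.1  -1.1 -67.3] turn -0.3 t 4.35
```

Emit:
{"name": "servo_tool", "arguments": {
  "plan": [
    [0,0,-8,0],
    [0,0,-25,0],
    [0,0,-45,0],
    [0,0,-62,0],
    [0,0,-70,0],
    [0,0,-70,0]
  ]
}}

```text
time: 4.95
ee_pos: [0.4997, -0.0764, 0.1424]
eef_rot: [0.69, 0.724, 0.001, 0.001]
ft_force: [0.1, -0.2, -3.4]
finger_gap: 0.745
```

```bash
python3 g.py .564 -.296 .14 10.7
```

```text
now [ 0.4997 -0.0764  0.1424] th 92.76 tilt -1.0 q6 1.2 | shift [-222.4   53.7    2.7] turn 82.1 t 4.95
```

Carry in two calls: 8 rows with most of the shift, then the rest.

Emit:
{"name": "servo_tool", "arguments": {
  "plan": [
    [-10,2,0,4],
    [-30,7,0,11],
    [-55,13,0,19],
    [-85,20,0,27],
    [-115,27,0,35],
    [-145,35,0,43],
    [-175,42,0,51],
    [-200,48,0,59]
  ]
}}

```text
time: 5.75
ee_pos: [0.5567, -0.2752, 0.1399]
eef_rot: [0.958, 0.287, -0.001, -0.001]
ft_force: [0.2, -0.1, -3.6]
finger_gap: 0.743
```

```bash
python3 g.py .564 -.296 .14 10.7
```

```text
now [ 0.5567 -0.2752  0.1399] th 33.39 tilt -1.0 q6 1.96 | shift [-5.3 21.4 -0.1] turn 22.7 t 5.75
```

Emit:
{"name": "servo_tool", "arguments": {
  "plan": [
    [-2,8,0,8],
    [-4,16,5,16],
    [-5,21,20,22.7],
    [-5,21,40,22.7],
    [-5,21,56,22.7],
    [-5,21,64,22.7],
    [-5,21,66,22.7],
    [-5,21,66,22.7]
  ]
}}

```text
time: 6.55
ee_pos: [0.5642, -0.294, 0.0751]
eef_rot: [0.995, 0.096, -0.0, -0.0]
ft_force: [-0.0, 0.2, -3.7]
finger_gap: 0.742
```

```bash
python3 g.py .564 -.296 .071 10.7
```

```text
now [ 0.5642 -0.294   0.0751] th 11.06 tilt -1.0 q6 2.34 | shift [-0.6  2.   4.1] turn 0.4 t 6.55
```

Emit:
{"name": "servo_tool", "arguments": {
  "plan": [
    [0,2,2,0],
    [0,2,3,0],
    [0,2,4,0],
    [0,2,4,0]
  ]
}}

```text
time: 6.95
ee_pos: [0.5647, -0.296, 0.0714]
eef_rot: [0.995, 0.096, 0.0, 0.0]
ft_force: [-0.6, -0.5, -1.9]
finger_gap: 0.739
```

```bash
python3 g.py .564 -.296 .071 10.7
```

```text
now [ 0.5647 -0.296   0.0714] th 11.06 tilt -1.0 q6 2.33 | shift [-0.7 -0.1  0.4] turn 0.4 t 6.95
```

Emit:
{"name": "servo_tool", "arguments": {
  "plan": [
    [0,0,1,0],
    [0,0,1,0]
  ]
}}

```text
time: 7.15
ee_pos: [0.5648, -0.296, 0.0708]
eef_rot: [0.995, 0.096, 0.0, 0.0]
ft_force: [-0.4, 0.4, 0.6]
finger_gap: 0.739
```

Emit:
{"name": "servo_tool", "arguments": {
  "plan": [
    [0,0,0,0],
    [0,0,0,0],
    [0,0,0,0],
    [0,0,0,0],
    [0,0,0,0]
  ],
  "grip": 0
}}

```text
time: 7.65
ee_pos: [0.5647, -0.296, 0.0703]
eef_rot: [0.995, 0.096, 0.0, 0.0]
ft_force: [-0.5, 0.4, 0.3]
finger_gap: 0.999
```

Emit:
{"name": "servo_tool", "arguments": {
  "plan": [
    [0,0,-10,0],
    [0,0,-35,0],
    [0,0,-70,0],
    [0,0,-110,0],
    [0,0,-125,0]
  ]
}}

```text
time: 8.15
ee_pos: [0.5656, -0.2965, 0.2003]
eef_rot: [0.995, 0.096, 0.002, 0.002]
ft_force: [0.7, -0.3, -0.0]
finger_gap: 1.002
```

```bash
python3 g.py .4945 .0085 .2 93
```

```text
now [ 0.5656 -0.2965  0.2003] th 11.06 tilt -0.99998 q6 2.33 | shift [ -11.2 -313.    -1. ] turn -81.9 t 8.15
```

Emit:
{"name": "servo_tool", "arguments": {
  "plan": [
    [-1,-20,0,-6],
    [-2,-50,0,-14],
    [-3,-85,0,-22],
    [-5,-125,0,-30],
    [-6,-165,0,-38],
    [-8,-205,0,-46],
    [-9,-240,0,-54],
    [-10,-270,0,-62]
  ]
}}

```text
time: 8.95
ee_pos: [0.5024, -0.0312, 0.1963]
eef_rot: [0.802, 0.598, 0.0, 0.0]
ft_force: [-0.4, -0.0, 0.5]
finger_gap: 0.995
```

```bash
python3 g.py .4945 .0085 .075 93
```

```text
now [ 0.5024 -0.0312  0.1963] th 73.41 tilt -1.0 q6 1.63 | shift [ 35.8 -19.1 121.3] turn -19.6 t 8.95
```

Emit:
{"name": "servo_tool", "arguments": {
  "plan": [
    [14,-7,0,-7],
    [28,-15,0,-14],
    [36,-19,10,-19.6],
    [36,-19,30,-19.6],
    [36,-19,60,-19.6],
    [36,-19,90,-19.6],
    [36,-19,112,-19.6],
    [36,-19,121,-19.6]
  ]
}}

```text
time: 9.75
ee_pos: [0.4946, 0.0072, 0.0731]
eef_rot: [0.691, 0.723, -0.001, -0.001]
ft_force: [-0.1, 0.6, 0.5]
finger_gap: 0.999
```

```bash
python3 g.py .4945 .0085 .075 93
```

```text
now [0.4946 0.0072 0.0731] th 92.66 tilt -1.0 q6 1.37 | shift [ 1.3 -0.1 -1.8] turn -0.3 t 9.75
```

Emit:
{"name": "servo_tool", "arguments": {
  "plan": [
    [1,0,-1,0],
    [1,0,-1,0],
    [1,0,-1,0],
    [1,0,-1,0],
    [1,0,-1,0],
    [1,0,-1,0],
    [1,0,-1,0]
  ],
  "grip": 255,
  "squeeze": 40
}}

```text
time: 10.45
ee_pos: [0.4961, 0.008, 0.0768]
eef_rot: [0.69, 0.723, 0.001, 0.001]
ft_force: [-1.6, 0.6, 5.9]
finger_gap: 0.532
```

Emit:
{"name": "servo_tool", "arguments": {
  "plan": [
    [0,0,-8,0],
    [0,0,-25,0],
    [0,0,-45,0],
    [0,0,-62,0],
    [0,0,-70,0],
    [0,0,-70,0]
  ]
}}

```text
time: 11.05
ee_pos: [0.4959, 0.008, 0.1467]
eef_rot: [0.691, 0.723, 0.001, 0.001]
ft_force: [0.0, -1.0, -1.5]
finger_gap: 0.525
```

```bash
python3 g.py .485 -.311 .14 10.7
```

```text
now [0.4959 0.008  0.1467] th 92.65 tilt -1.0 q6 1.37 | shift [-318.1  -25.7    6.7] turn 82.0 t 11.05
```

Emit:
{"name": "servo_tool", "arguments": {
  "plan": [
    [-12,-1,0,4],
    [-40,-3,0,11],
    [-80,-6,0,19],
    [-120,-9,0,27],
    [-160,-13,0,35],
    [-200,-16,0,43],
    [-240,-19,0,51],
    [-270,-22,0,59]
  ]
}}

```text
time: 11.85
ee_pos: [0.4853, -0.2648, 0.1443]
eef_rot: [0.958, 0.286, -0.0, -0.0]
ft_force: [-0.1, -0.1, -2.0]
finger_gap: 0.532
```

```bash
python3 g.py .485 -.311 .079 10.7
```

```text
now [ 0.4853 -0.2648  0.1443] th 33.26 tilt -1.0 q6 1.91 | shift [-25.5  38.5  65.3] turn 22.6 t 11.85
```

Emit:
{"name": "servo_tool", "arguments": {
  "plan": [
    [-9,14,0,8],
    [-18,28,0,16],
    [-25,38,10,22.6],
    [-25,38,30,22.6],
    [-25,38,50,22.6],
    [-25,38,62,22.6],
    [-25,38,65,22.6],
    [-25,38,65,22.6]
  ]
}}

```text
time: 12.65
ee_pos: [0.486, -0.308, 0.08]
eef_rot: [0.995, 0.096, -0.0, -0.0]
ft_force: [0.5, -0.0, -1.5]
finger_gap: 0.527
```

```bash
python3 g.py .485 -.311 .0748 10.7
```

```text
now [ 0.486 -0.308  0.08 ] th 11.06 tilt -1.0 q6 2.24 | shift [-1.6  2.8  5.2] turn 0.4 t 12.65
```

Emit:
{"name": "servo_tool", "arguments": {
  "plan": [
    [0,1,2,0],
    [0,2,4,0],
    [0,2,5,0],
    [0,2,6,0],
    [0,2,6,0]
  ]
}}

```text
time: 13.15
ee_pos: [0.4867, -0.3102, 0.0748]
eef_rot: [0.995, 0.096, 0.0, 0.0]
ft_force: [-0.5, 0.6, 3.1]
finger_gap: 0.527
```

Emit:
{"name": "servo_tool", "arguments": {
  "plan": [
    [0,0,0,0],
    [0,0,0,0],
    [0,0,0,0],
    [0,0,0,0],
    [0,0,0,0]
  ],
  "grip": 0
}}

```text
time: 13.65
ee_pos: [0.4865, -0.3101, 0.0742]
eef_rot: [0.995, 0.096, -0.0, -0.0]
ft_force: [-0.3, 0.5, 0.5]
finger_gap: 1.003
```

Emit:
{"name": "servo_tool", "arguments": {
  "plan": [
    [0,0,-10,0],
    [0,0,-35,0],
    [0,0,-70,0],
    [0,0,-110,0],
    [0,0,-125,0]
  ]
}}

```text
time: 14.15
ee_pos: [0.4873, -0.3108, 0.204]
eef_rot: [0.995, 0.096, 0.002, 0.002]
ft_force: [0.9, -0.1, 0.2]
finger_gap: 1.001
```

```bash
python3 g.py .49 .0895 .2 102; python3 - <<'E'
from h import *
p,d=robot.read_camera('scene');cv2.imwrite('pics/s2.png',p)
E
```

```text
now [ 0.4873 -0.3108  0.204 ] th 11.06 tilt -0.99998 q6 2.24 | shift [  79.4 -392.3    2.6] turn -90.9 t 14.15
```

View pics/s2.png

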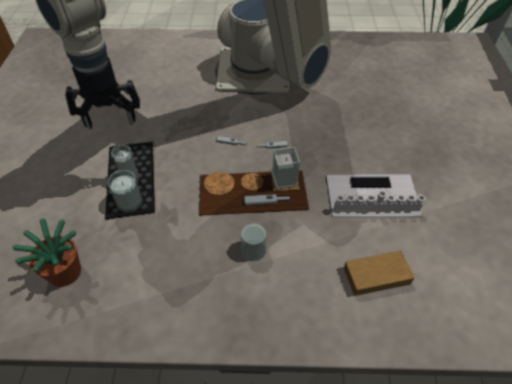

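Both round cups stand on the trivet ((121,155), (124,187)); coasters are bare at (219,183) and (256,182); square cup untouched at (285,168).

Emit:
{"name": "servo_tool", "arguments": {
  "plan": [
    [4,-20,0,-6],
    [11,-55,0,-14],
    [20,-100,0,-22],
    [29,-145,0,-30],
    [38,-190,0,-38],
    [47,-235,0,-46],
    [56,-280,0,-54],
    [64,-315,0,-62]
  ]
}}

```text
time: 15.0
ee_pos: [0.4882, 0.0136, 0.1994]
eef_rot: [0.802, 0.598, 0.0, -0.0]
ft_force: [-0.0, 0.1, -0.2]
finger_gap: 0.998
```

```bash
python3 g.py .49 .0895 .2 102
```

```text
now [0.4882 0.0136 0.1994] th 73.43 tilt -1.0 q6 1.72 | shift [ 73.2 -19.9  -0.5] turn -28.6 t 15.0
```

Emit:
{"name": "servo_tool", "arguments": {
  "plan": [
    [22,-6,0,-8],
    [44,-12,0,-16],
    [62,-16,0,-23],
    [72,-20,0,-28.5],
    [73,-20,0,-28.5],
    [73,-20,0,-28.5]
  ]
}}

```text
time: 15.6
ee_pos: [0.4909, 0.0869, 0.1992]
eef_rot: [0.633, 0.774, -0.0, -0.0]
ft_force: [0.4, 0.3, -0.0]
finger_gap: 0.998
```

```bash
python3 - <<'E'
from h import *
o=robot.get_obs();pose=(o['ee_pos'],o['eef_rot'])
p,d=robot.read_camera('wrist');cv2.imwrite('pics/w2.png',p);P=cloud('wrist',d,pose)
m=(np.abs(P[...,2]-.1)<.008)&(np.hypot(P[...,0]-.49,P[...,1]-.09)<.05)
print(m.sum(),cv2.minAreaRect(P[m][:,:2].astype(np.float32)))
E
python3 g.py .49 .0895 .074 102
```

```text
1742 ((0.4884585738182068, 0.08974993228912354), (0.05424538254737854, 0.0546439103782177), 11.735750198364258)
now [0.491  0.0866 0.1992] th 101.4 tilt -1.0 q6 1.38 | shift [  3.1  -0.4 125.2] turn -0.6 t 15.65
```

View pics/w2.png

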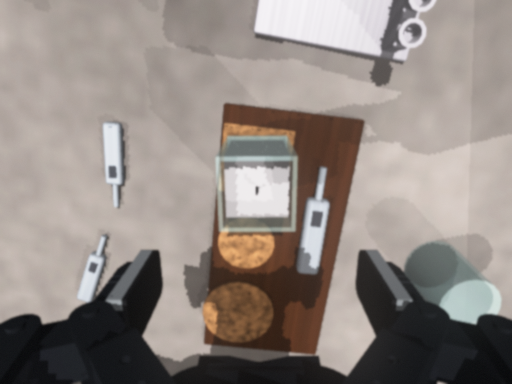

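The wrist view shows the square cup rim centred at (258,195), square to the jaws, with fingers clear on both sides; lighter at (315,220), coasters at (246,250) and (238,310).

Emit:
{"name": "servo_tool", "arguments": {
  "plan": [
    [1,-1,15,0],
    [2,-2,40,0],
    [3,-2,70,0],
    [3,-2,100,0],
    [3,-2,117,0],
    [3,-2,124,0],
    [3,-2,124,0]
  ]
}}

```text
time: 16.35
ee_pos: [0.4883, 0.0889, 0.0748]
eef_rot: [0.633, 0.774, -0.0, -0.0]
ft_force: [0.6, 0.2, -0.1]
finger_gap: 0.999
```

Emit:
{"name": "servo_tool", "arguments": {
  "plan": [
    [0,0,0,0],
    [0,0,0,0],
    [0,0,0,0],
    [0,0,0,0],
    [0,0,0,0],
    [0,0,0,0],
    [0,0,0,0]
  ],
  "grip": 255,
  "squeeze": 40
}}

```text
time: 17.05
ee_pos: [0.4891, 0.0894, 0.0764]
eef_rot: [0.632, 0.775, 0.001, 0.001]
ft_force: [-1.8, -0.4, 6.6]
finger_gap: 0.625
```

Emit:
{"name": "servo_tool", "arguments": {
  "plan": [
    [0,0,-8,0],
    [0,0,-25,0],
    [0,0,-45,0],
    [0,0,-62,0],
    [0,0,-70,0],
    [0,0,-70,0]
  ]
}}

```text
time: 17.65
ee_pos: [0.4889, 0.0896, 0.1463]
eef_rot: [0.632, 0.775, 0.001, 0.001]
ft_force: [0.1, -0.1, -3.4]
finger_gap: 0.629
```

```bash
python3 g.py .406 -.326 .14 10.7
```

```text
now [0.4889 0.0896 0.1463] th 101.56 tilt -1.0 q6 1.38 | shift [-390.5 -164.5    6.2] turn 90.9 t 17.65
```

Emit:
{"name": "servo_tool", "arguments": {
  "plan": [
    [-12,-5,0,4],
    [-40,-17,0,11],
    [-80,-34,0,19],
    [-120,-51,0,27],
    [-160,-67,0,35],
    [-200,-84,0,43],
    [-240,-101,0,51],
    [-280,-118,0,59]
  ]
}}

```text
time: 18.45
ee_pos: [0.4279, -0.2099, 0.1444]
eef_rot: [0.933, 0.36, -0.0, -0.001]
ft_force: [1.2, -0.1, -2.0]
finger_gap: 0.629
```

```bash
python3 g.py .406 -.326 .08 10.7
```

```text
now [ 0.4279 -0.2099  0.1444] th 42.22 tilt -1.0 q6 1.77 | shift [-94.3  71.4  64.4] turn 31.5 t 18.45
```

Emit:
{"name": "servo_tool", "arguments": {
  "plan": [
    [-26,20,0,8],
    [-52,39,0,16],
    [-75,56,0,24],
    [-90,68,2,31],
    [-94,71,20,31.5],
    [-94,71,40,31.5],
    [-94,71,57,31.5],
    [-94,71,64,31.5]
  ]
}}

```text
time: 19.25
ee_pos: [0.4068, -0.3234, 0.0789]
eef_rot: [0.995, 0.096, -0.001, -0.002]
ft_force: [0.3, 0.3, -2.2]
finger_gap: 0.623
```

```bash
python3 g.py .406 -.326 .0744 10.7
```

```text
now [ 0.4068 -0.3234  0.0789] th 11.04 tilt -0.99999 q6 2.12 | shift [-1.2  2.4  4.5] turn 0.3 t 19.25
```

Emit:
{"name": "servo_tool", "arguments": {
  "plan": [
    [0,1,2,0],
    [0,2,3,0],
    [0,2,4,0],
    [0,2,5,0],
    [0,2,5,0]
  ]
}}

```text
time: 19.75
ee_pos: [0.4083, -0.3264, 0.0766]
eef_rot: [0.995, 0.096, 0.0, 0.0]
ft_force: [0.3, 0.9, -2.2]
finger_gap: 0.631
```

Emit:
{"name": "servo_tool", "arguments": {
  "plan": [
    [0,0,1,0],
    [0,0,2,0],
    [0,0,2,0]
  ]
}}

```text
time: 20.05
ee_pos: [0.4082, -0.3263, 0.0744]
eef_rot: [0.995, 0.096, 0.0, 0.0]
ft_force: [0.5, 1.6, -0.9]
finger_gap: 0.628
```

Emit:
{"name": "servo_tool", "arguments": {
  "plan": [
    [0,0,1,0],
    [0,0,1,0]
  ]
}}

```text
time: 20.25
ee_pos: [0.4082, -0.3263, 0.0744]
eef_rot: [0.995, 0.096, 0.0, 0.0]
ft_force: [-2.2, 4.2, 11.3]
finger_gap: 0.628
```

Emit:
{"name": "servo_tool", "arguments": {
  "plan": [
    [0,0,0,0],
    [0,0,0,0],
    [0,0,0,0],
    [0,0,0,0],
    [0,0,0,0]
  ],
  "grip": 0
}}

```text
time: 20.75
ee_pos: [0.4081, -0.3263, 0.0731]
eef_rot: [0.995, 0.096, -0.0, -0.0]
ft_force: [0.4, 0.2, 0.0]
finger_gap: 1.003
```

Emit:
{"name": "servo_tool", "arguments": {
  "plan": [
    [0,0,-10,0],
    [0,0,-35,0],
    [0,0,-70,0],
    [0,0,-110,0],
    [0,0,-125,0]
  ]
}}

```text
time: 21.25
ee_pos: [0.4089, -0.3271, 0.2027]
eef_rot: [0.995, 0.096, 0.002, 0.002]
ft_force: [-0.2, -0.2, -0.8]
finger_gap: 1.001
```

```bash
cat > m2.py <<'E'
from h import *
from scipy.optimize import least_squares
import sys
tag=sys.argv[1]
for n in ['scene','side']:
    p,d=robot.read_camera(n);cv2.imwrite(f'pics/{n}{tag}.png',p);np.savez(f'{n}.npz',p=p,d=d);P=cloud(n,d)
    # coasters: cork colour on the board
    hsv=cv2.cvtColor(p,cv2.COLOR_BGR2HSV)
    for nm,c,r in [('large',(.4985,-.077),.05),('small',(.4945,.0085),.04),('square',(.4885,.09),.046)]:
        Z=ray(n,np.stack(np.meshgrid(np.arange(512),np.arange(384)),-1).reshape(-1,2),.010).reshape(384,512,3)
        m=(np.hypot(Z[...,0]-c[0],Z[...,1]-c[1])<r+.005)&(hsv[...,2]>90)&(hsv[...,1]>90)
        m=cv2.morphologyEx(m.astype(np.uint8),cv2.MORPH_CLOSE,np.ones((3,3)))
        k,l,s,ce=cv2.connectedComponentsWithStats(m)
        i=1+np.argmax(s[1:,4]);cs,_=cv2.findContours((l==i).astype(np.uint8),0,2);cc=ray(n,cs[0][:,0],.010)[:,:2].astype(np.float32)
        print(n,nm,s[i,4],np.round(cv2.minEnclosingCircle(cc)[0],4),cv2.minEnclosingCircle(cc)[1],cv2.minAreaRect(cc))
    # lighter bar
    m=(P[...,0]>.525)&(P[...,0]<.60)&(P[...,1]>-.03)&(P[...,1]<.11)&(P[...,2]>.013)&(P[...,2]<.03)
    m=m&(p.max(-1)>80)&(hsv[...,1]<90)
    print(n,'lighter',m.sum(),cv2.minAreaRect(P[m][:,:2].astype(np.float32)))
E
python3 m2.py 3
```

```text
scene large 548 [ 0.4995 -0.0771] 0.03995589166879654 ((0.499584436416626, -0.07583214342594147), (0.0745198130607605, 0.07656553387641907), 25.82332992553711)
scene small 289 [0.4913 0.0084] 0.029913632199168205 ((0.4929271936416626, 0.00738387368619442), (0.05421802029013634, 0.054250117391347885), 1.3327553272247314)
scene square 480 [0.4857 0.093 ] 0.04504881799221039 ((0.48588111996650696, 0.09352646768093109), (0.06451576203107834, 0.06565631926059723), 3.352489709854126)
scene lighter 236 ((0.556182861328125, 0.0461416020989418), (0.022180920466780663, 0.10701777786016464), 5.693048477172852)
side large 160 [ 0.484  -0.0595] 0.027499645948410034 ((0.48292121291160583, -0.05887233838438988), (0.05119527503848076, 0.026230191811919212), 63.582801818847656)
side small 335 [0.4945 0.0057] 0.02879340760409832 ((0.4909556806087494, 0.0030753612518310547), (0.046647652983665466, 0.05566120892763138), 34.299644470214844)
side square 523 [0.4872 0.0896] 0.04294407740235329 ((0.4884122908115387, 0.09054076671600342), (0.0653838962316513, 0.06519333273172379), 4.269955158233643)
side lighter 0 ((0.0, 0.0), (0.0, 0.0), 0.0)
```

View pics/scene3.png

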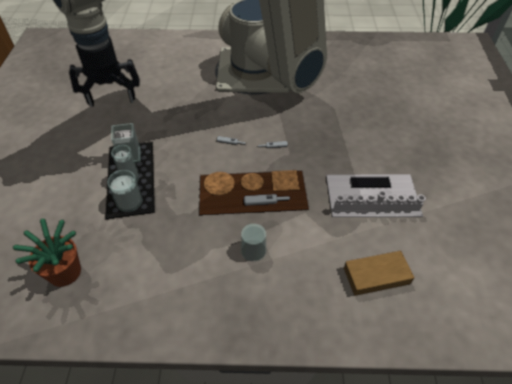

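View pics/side3.png

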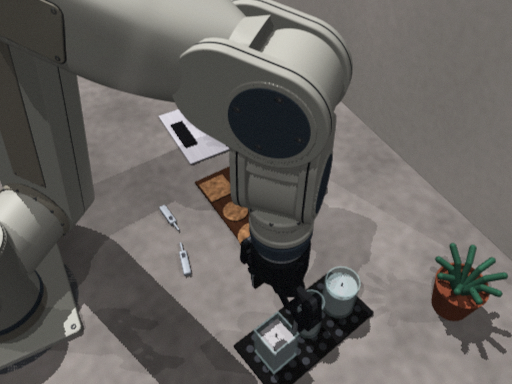

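All three cups stand on the trivet ((123,133), (122,153), (125,187) in the scene view) and the three coasters are bare. Now over the board for the lighter.

```bash
python3 g.py .53 .01 .26 93
```

```text
now [ 0.4089 -0.3271  0.2015] th 11.06 tilt -0.99999 q6 2.11 | shift [ 183.7 -307.4  -59.4] turn -81.9 t 21.35
```

Emit:
{"name": "servo_tool", "arguments": {
  "plan": [
    [10,-17,-10,-6],
    [28,-47,-25,-14],
    [50,-84,-40,-22],
    [73,-122,-58,-30],
    [96,-160,-58,-38],
    [119,-198,-58,-46],
    [142,-236,-58,-54],
    [163,-272,-58,-62]
  ]
}}

```text
time: 22.15
ee_pos: [0.516, -0.0261, 0.2556]
eef_rot: [0.802, 0.598, -0.0, -0.0]
ft_force: [0.7, 1.2, -0.2]
finger_gap: 0.995
```

```bash
python3 g.py .53 .01 .26 93
```

```text
now [ 0.516  -0.0261  0.2556] th 73.4 tilt -1.0 q6 1.65 | shift [38.6  3.1 -4.4] turn -19.6 t 22.15
```

Emit:
{"name": "servo_tool", "arguments": {
  "plan": [
    [15,1,-2,-7],
    [29,2,-4,-14],
    [38,3,-4,-19.6],
    [38,3,-4,-19.6],
    [38,3,-4,-19.6],
    [38,3,-4,-19.6]
  ]
}}

```text
time: 22.75
ee_pos: [0.5296, 0.0069, 0.26]
eef_rot: [0.692, 0.722, -0.0, -0.0]
ft_force: [0.6, -0.1, -0.7]
finger_gap: 0.999
```

```bash
cat > m3.py <<'E'
from h import *
import sys
o=robot.get_obs();pose=(o['ee_pos'],o['eef_rot'])
p,d=robot.read_camera('wrist');cv2.imwrite(f'pics/{sys.argv[1]}.png',p);P=cloud('wrist',d,pose);np.savez('wrist.npz',p=p,d=d,a=pose[0],b=pose[1])
hsv=cv2.cvtColor(p,cv2.COLOR_BGR2HSV)
Z=ray('wrist',np.stack(np.meshgrid(np.arange(512),np.arange(384)),-1).reshape(-1,2),.010,pose).reshape(384,512,3)
for nm,c,r in [('large',(.4985,-.077),.05),('small',(.4945,.0085),.04),('square',(.4885,.09),.046)]:
    m=(np.hypot(Z[...,0]-c[0],Z[...,1]-c[1])<r+.005)&(hsv[...,2]>105)&(hsv[...,1]>90)
    m=cv2.morphologyEx(m.astype(np.uint8),cv2.MORPH_OPEN,np.ones((3,3)))
    k,l,s,ce=cv2.connectedComponentsWithStats(m)
    if k<2: continue
    i=1+np.argmax(s[1:,4]);cs,_=cv2.findContours((l==i).astype(np.uint8),0,2);cc=ray('wrist',max(cs,key=len)[:,0],.010,pose)[:,:2].astype(np.float32)
    print(nm,s[i,4],np.round(cv2.minEnclosingCircle(cc)[0],4),cv2.minEnclosingCircle(cc)[1],cv2.minAreaRect(cc))
Z=ray('wrist',np.stack(np.meshgrid(np.arange(512),np.arange(384)),-1).reshape(-1,2),.020,pose).reshape(384,512,3)
m=(Z[...,0]>.52)&(Z[...,0]<.60)&(Z[...,1]>-.05)&(Z[...,1]<.12)&(P[...,2]>.013)&(P[...,2]<.032)&(hsv[...,1]<70)&(hsv[...,2]>80)
m=m.astype(np.uint8);k,l,s,ce=cv2.connectedComponentsWithStats(m);i=1+np.argmax(s[1:,4]);m=(l==i).astype(np.uint8)
cc=np.argwhere(m)[:,::-1]
print('whole',m.sum(),cv2.minAreaRect(Z[m>0][:,:2].astype(np.float32)),'z',np.median(P[m>0][:,2]))
b=cv2.morphologyEx(m,cv2.MORPH_OPEN,np.ones((11,11)))
print('bar',b.sum(),cv2.minAreaRect(Z[b>0][:,:2].astype(np.float32)),'mean',Z[b>0].mean(0))
E
python3 m3.py w3; python3 g.py .556 .028 .1 93
```

```text
large 3249 [ 0.5002 -0.0768] 0.04069014638662338 ((0.5011177062988281, -0.07613774389028549), (0.07590097188949585, 0.07806384563446045), 2.5316810607910156)
small 2216 [0.4939 0.0073] 0.03015756979584694 ((0.4935527741909027, 0.007271237671375275), (0.05855937302112579, 0.05829688906669617), 2.2005913257598877)
square 4429 [0.4862 0.0909] 0.04603051394224167 ((0.4867471158504486, 0.09166199713945389), (0.06630577147006989, 0.06712798029184341), 4.562857627868652)
whole 1686 ((0.553962230682373, 0.04447292536497116), (0.021676775068044662, 0.10866577178239822), 5.785780429840088) z 0.017743802285569127
bar 1506 ((0.555465817451477, 0.02963348478078842), (0.02167677693068981, 0.0788349136710167), 5.7857666015625) mean [0.55542505 0.03071378 0.02      ]
now [0.5297 0.0069 0.2601] th 92.51 tilt -1.0 q6 1.38 | shift [ 20.   27.3 160.1] turn -0.5 t 22.8
```

View pics/w3.png

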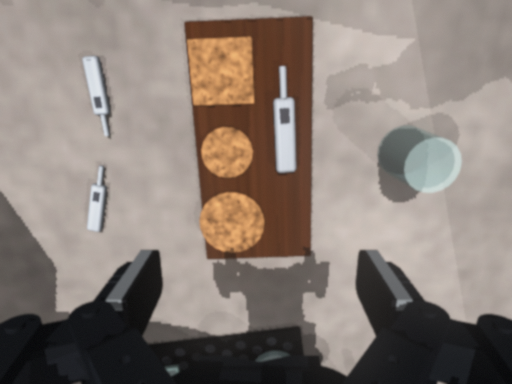

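Wrist view: lighter bar at (285,135) with nozzle up to (283,68), size measured 79 x 22 mm (matches; the look-alikes at (95,95) and (97,200) are smaller); coasters at (221,71), (227,152), (232,222).

```bash
python3 g.py .5553 .0293 .08 95.8
```

```text
now [0.5297 0.0069 0.2601] th 92.51 tilt -1.0 q6 1.38 | shift [ 21.3  26.7 180.1] turn -3.3 t 22.8
```

Emit:
{"name": "servo_tool", "arguments": {
  "plan": [
    [7,8,20,-1],
    [15,16,50,-2],
    [21,24,90,-3],
    [21,27,130,-3.3],
    [21,27,160,-3.3],
    [21,27,178,-3.3],
    [21,27,180,-3.3],
    [21,27,180,-3.3]
  ],
  "grip": 110
}}

```text
time: 23.6
ee_pos: [0.5559, 0.0292, 0.0805]
eef_rot: [0.67, 0.742, -0.0, -0.0]
ft_force: [-0.5, 0.7, 0.4]
finger_gap: 0.566
```

```bash
python3 g.py .5553 .0293 .035 95.8
```

```text
now [0.5559 0.0292 0.0805] th 95.88 tilt -1.0 q6 1.37 | shift [ 0.2 -0.6 45.5] turn 0.1 t 23.6
```

Emit:
{"name": "servo_tool", "arguments": {
  "plan": [
    [0,0,15,0],
    [0,0,30,0],
    [0,0,40,0],
    [0,0,45,0],
    [0,0,45,0],
    [0,0,45,0]
  ]
}}

```text
time: 24.2
ee_pos: [0.5563, 0.0296, 0.036]
eef_rot: [0.669, 0.743, 0.0, 0.0]
ft_force: [0.3, -0.5, 0.2]
finger_gap: 0.564
```

Emit:
{"name": "servo_tool", "arguments": {
  "plan": [
    [0,0,0,0],
    [0,0,0,0],
    [0,0,0,0],
    [0,0,0,0],
    [0,0,0,0],
    [0,0,0,0]
  ],
  "grip": 255,
  "squeeze": 30
}}

```text
time: 24.8
ee_pos: [0.5562, 0.0296, 0.0359]
eef_rot: [0.669, 0.743, 0.0, 0.0]
ft_force: [-0.3, 0.2, 6.1]
finger_gap: 0.247
```

Emit:
{"name": "servo_tool", "arguments": {
  "plan": [
    [0,0,-5,0],
    [0,0,-20,0],
    [0,0,-45,0],
    [0,0,-65,0],
    [0,0,-75,0],
    [0,0,-75,0]
  ]
}}

```text
time: 25.4
ee_pos: [0.5565, 0.0296, 0.1115]
eef_rot: [0.669, 0.743, 0.001, 0.001]
ft_force: [-0.2, 0.0, 0.2]
finger_gap: 0.247
```

```bash
python3 - <<'E'
from h import *
p,d=robot.read_camera('wrist');cv2.imwrite('pics/w4.png',p)
# refine pad position
for n in ['scene','side']:
    p,d=robot.read_camera(n);cv2.imwrite(f'pics/{n}4.png',p)
    for nm,z,th in [('pad',.012,60),]:
        Z=ray(n,np.stack(np.meshgrid(np.arange(512),np.arange(384)),-1).reshape(-1,2),z).reshape(384,512,3)
        m=(Z[...,0]>.465)&(Z[...,0]<.522)&(Z[...,1]>.235)&(Z[...,1]<.375)&(p.max(-1)<th)
        k,l,s,ce=cv2.connectedComponentsWithStats(m.astype(np.uint8));i=1+np.argmax(s[1:,4])
        print(n,nm,cv2.minAreaRect(Z[l==i][:,:2].astype(np.float32)),Z[l==i].mean(0))
E
```

```text
scene pad ((0.4895533323287964, 0.3107936680316925), (0.030352110043168068, 0.0979325920343399), 1.3347852230072021) [0.49126641 0.31127308 0.012     ]
side pad ((0.490149587392807, 0.3054600954055786), (0.03282585367560387, 0.10456632822751999), 1.8222057819366455) [0.49016643 0.30410369 0.012     ]
```

View pics/w4.png

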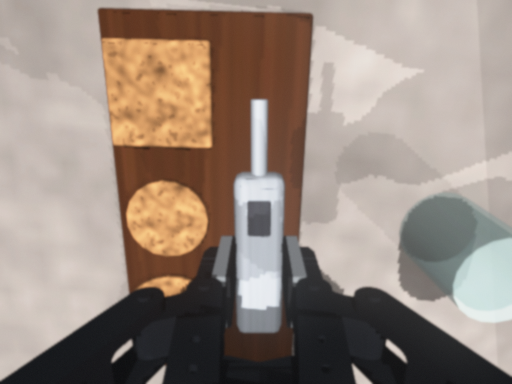

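```bash
python3 - <<'E'
from h import *
o=robot.get_obs();pose=(o['ee_pos'],o['eef_rot']);R=Ro.from_quat(pose[1]).as_matrix()
q=ray('wrist',[(259,173),(259,332),(235,250),(284,250),(259,99)],pose[0][2]-.0159,pose)
print(((q-pose[0])@R*1000).round(1))
E
python3 g.py .491 .23 .2 91.6
```

```text
[[ 42.1  -0.   15.9]
 [-36.2  -0.   15.9]
 [  7.3 -10.5  15.9]
 [  7.3  10.9  15.9]
 [ 71.1  -0.1  15.9]]
now [0.5553 0.0297 0.1093] th 95.95 tilt -1.0 q6 1.37 | shift [206.  -43.4 -90.6] turn 4.4 t 25.55
```

Emit:
{"name": "servo_tool", "arguments": {
  "plan": [
    [12,-3,-15,0],
    [40,-9,-40,1],
    [75,-16,-65,2],
    [112,-24,-85,3],
    [150,-32,-90,4],
    [185,-39,-90,4.4],
    [203,-43,-90,4.4],
    [206,-43,-90,4.4]
  ]
}}

```text
time: 26.35
ee_pos: [0.4905, 0.2318, 0.1992]
eef_rot: [0.696, 0.718, -0.001, -0.001]
ft_force: [0.3, -1.3, -0.4]
finger_gap: 0.251
```

```bash
cat > m4.py <<'E'
from h import *
import sys
o=robot.get_obs();pose=(o['ee_pos'],o['eef_rot'])
p,d=robot.read_camera('wrist');cv2.imwrite(f'pics/{sys.argv[1]}.png',p);P=cloud('wrist',d,pose)
Z=ray('wrist',np.stack(np.meshgrid(np.arange(512),np.arange(384)),-1).reshape(-1,2),.012,pose).reshape(384,512,3)
m=(np.hypot((Z[...,0]-.490),(Z[...,1]-.308))<.09)&(p.max(-1)<50)&(np.abs(P[...,2]-.012)<.01)
k,l,s,ce=cv2.connectedComponentsWithStats(m.astype(np.uint8));i=1+np.argmax(s[1:,4])
print(s[i],cv2.minAreaRect(Z[l==i][:,:2].astype(np.float32)),'z',np.median(P[l==i][:,2]))
E
python3 m4.py w5
```

```text
[245  89   3   6   9] ((0.47687017917633057, 0.30007731914520264), (0.001731337164528668, 0.004164266400039196), 1.0078978538513184) z 0.009866931268174645
```

View pics/w5.png

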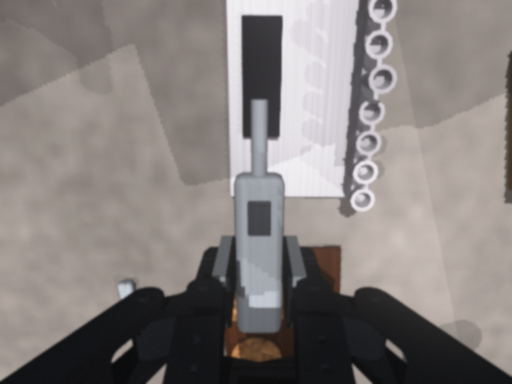

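The pad shows at corners (242,15), (283,16), (243,139), (279,139), the lighter is held in front of it.

```bash
python3 - <<'E'
from h import *
o=robot.get_obs();pose=(o['ee_pos'],o['eef_rot'])
q=ray('wrist',[(242,15),(283,16),(280,138),(243,138)],.012,pose);print(q.round(4),q.mean(0))
print(cv2.minAreaRect(q[:,:2].astype(np.float32)))
E
python3 g.py .491 .305 .1 91.6
```

```text
[[0.4732 0.359  0.012 ]
 [0.5065 0.3592 0.012 ]
 [0.5089 0.2599 0.012 ]
 [0.4755 0.2589 0.012 ]] [0.49106117 0.30926414 0.012     ]
((0.4910818338394165, 0.3093454837799072), (0.03339913859963417, 0.10010632127523422), 1.3297219276428223)
now [0.4911 0.2311 0.1993] th 91.68 tilt -1.0 q6 1.83 | shift [73.9  2.2 99.2] turn 0.1 t 26.4
```

Emit:
{"name": "servo_tool", "arguments": {
  "plan": [
    [10,0,8,0],
    [28,0,25,0],
    [48,0,50,0],
    [65,0,75,0],
    [74,0,100,0],
    [75,0,120,0],
    [75,0,130,0],
    [75,0,130,0]
  ]
}}

```text
time: 27.2
ee_pos: [0.4893, 0.3041, 0.0685]
eef_rot: [0.698, 0.716, -0.002, -0.001]
ft_force: [-0.2, -0.8, -0.6]
finger_gap: 0.252
```

```bash
python3 g.py .491 .307 .042 91.4
```

```text
now [0.4893 0.3041 0.0685] th 91.5 tilt -0.99999 q6 1.96 | shift [ 2.9  1.9 26.5] turn 0.1 t 27.2
```

Emit:
{"name": "servo_tool", "arguments": {
  "plan": [
    [1,1,8,0],
    [2,2,16,0],
    [2,2,22,0],
    [2,2,25,0],
    [2,2,26,0],
    [2,2,26,0]
  ]
}}

```text
time: 27.8
ee_pos: [0.4917, 0.3071, 0.0443]
eef_rot: [0.697, 0.717, 0.0, 0.0]
ft_force: [0.0, -0.0, -0.6]
finger_gap: 0.248
```

```bash
python3 g.py .491 .307 .0415 91.4
```

```text
now [0.4917 0.3071 0.0443] th 91.55 tilt -1.0 q6 1.96 | shift [-0.1 -0.7  2.8] turn 0.2 t 27.8
```

Emit:
{"name": "servo_tool", "arguments": {
  "plan": [
    [0,0,1,0],
    [0,0,2,0],
    [0,0,3,0],
    [0,0,3,0]
  ]
}}

```text
time: 28.2
ee_pos: [0.4918, 0.3071, 0.042]
eef_rot: [0.697, 0.717, 0.0, 0.0]
ft_force: [-1.9, -0.9, 6.3]
finger_gap: 0.244
```

Emit:
{"name": "servo_tool", "arguments": {
  "plan": [
    [0,0,0,0],
    [0,0,0,0],
    [0,0,0,0],
    [0,0,0,0],
    [0,0,0,0]
  ],
  "grip": 100
}}

```text
time: 28.7
ee_pos: [0.4916, 0.3071, 0.0412]
eef_rot: [0.697, 0.717, -0.0, -0.0]
ft_force: [-0.6, 0.2, 0.1]
finger_gap: 0.608
```

Emit:
{"name": "servo_tool", "arguments": {
  "plan": [
    [0,0,-8,0],
    [0,0,-30,0],
    [0,0,-70,0],
    [0,0,-110,0],
    [-20,0,-150,0],
    [-40,0,-170,0],
    [-50,0,-178,0],
    [-50,0,-178,0]
  ]
}}

```text
time: 29.5
ee_pos: [0.4934, 0.2563, 0.2203]
eef_rot: [0.698, 0.716, 0.001, 0.0]
ft_force: [-0.2, -0.6, -0.8]
finger_gap: 0.607
```

```bash
python3 - <<'E'
from h import *
o=robot.get_obs();pose=(o['ee_pos'],o['eef_rot']);print(o['ee_pos'],o['time'])
p,d=robot.read_camera('wrist');cv2.imwrite('pics/w6.png',p);np.savez('wrist.npz',p=p,d=d,a=pose[0],b=pose[1])
E
```

```text
[0.49337446 0.25629612 0.22033334] 29.5
```

View pics/w6.png

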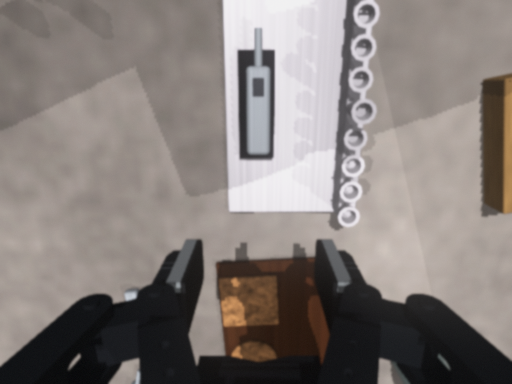

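The lighter lies lengthwise on the pad: bar about (246–270, 66–153), pad (239–274, 51–158).

```bash
python3 - <<'E'
from h import *
z=np.load('wrist.npz');p,pose=z['p'],(z['a'],z['b'])
cv2.imwrite('pics/c6.png',cv2.resize(p[20:180,215:300],None,fx=3.7,fy=3.7,interpolation=2))
pad=ray('wrist',[(238.5,50),(274,50),(273,158.5),(240,158.5)],.012,pose);bar=ray('wrist',[(247,66.5),(270.5,66.5),(269,154),(247,154)],.026,pose)
print(pad.mean(0),bar.mean(0),cv2.minAreaRect(pad[:,:2].astype(np.float32)),cv2.minAreaRect(bar[:,:2].astype(np.float32)))
E
python3 g.py .406 -.326 .2 10.7
```

```text
[0.48993928 0.31055033 0.012     ] [0.49187973 0.3071178  0.026     ] ((0.4899671673774719, 0.3105543553829193), (0.0324670635163784, 0.09907929599285126), 1.4500446319580078) ((0.49182116985321045, 0.30711808800697327), (0.02062331698834896, 0.07735294103622437), 1.034806251525879)
now [0.493  0.2568 0.219 ] th 91.49 tilt -1.0 q6 1.87 | shift [-580.4 -102.1   18.9] turn 80.8 t 29.55
```

View pics/c6.png

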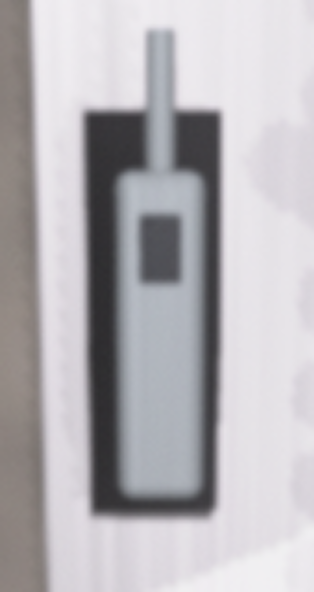

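Offset about 4 mm and under 1°, well within tolerance. Now the cups, back in the reverse order: square first.

Emit:
{"name": "servo_tool", "arguments": {
  "plan": [
    [-20,-3,0,0],
    [-60,-10,0,0],
    [-105,-18,0,5],
    [-150,-26,0,12],
    [-195,-34,0,20],
    [-240,-42,0,28],
    [-285,-50,0,36],
    [-330,-58,0,44]
  ],
  "grip": 0
}}

```text
time: 30.35
ee_pos: [0.4433, -0.0753, 0.2177]
eef_rot: [0.916, 0.401, -0.001, -0.001]
ft_force: [1.0, -0.6, -0.1]
finger_gap: 1.005
```

```bash
python3 g.py .408 -.326 .21 10.7
```

```text
now [ 0.4433 -0.0753  0.2177] th 47.27 tilt -1.0 q6 1.96 | shift [-208.1  144.3    7.5] turn 36.6 t 30.35
```

Emit:
{"name": "servo_tool", "arguments": {
  "plan": [
    [-34,24,2,8],
    [-70,48,4,16],
    [-106,73,6,24],
    [-142,98,7,32],
    [-175,121,7,36.6],
    [-198,137,7,36.6],
    [-208,144,7,36.6],
    [-208,144,7,36.6]
  ]
}}

```text
time: 31.15
ee_pos: [0.4098, -0.3255, 0.2106]
eef_rot: [0.995, 0.095, -0.001, -0.001]
ft_force: [-0.1, 0.0, 0.3]
finger_gap: 1.002
```

```bash
cat > m5.py <<'E'
from h import *
import sys
o=robot.get_obs();pose=(o['ee_pos'],o['eef_rot'])
p,d=robot.read_camera('wrist');cv2.imwrite(f'pics/{sys.argv[1]}.png',p);P=cloud('wrist',d,pose)
for nm,c,r,h in [('square',(.408,-.326),.045,.098),('slim',(.4865,-.310),.03,.106),('wide',(.5647,-.296),.04,.090)]:
    m=(np.abs(P[...,2]-h)<.006)&(np.hypot(P[...,0]-c[0],P[...,1]-c[1])<r)
    if m.sum()>20:
        X=P[m][:,:2].astype(np.float32);print(nm,m.sum(),cv2.minEnclosingCircle(X),cv2.minAreaRect(X))
E
python3 m5.py w7; python3 g.py .408 -.326 .0735 10.7
```

```text
square 1429 ((0.4086052179336548, -0.3261503577232361), 0.03828444704413414) ((0.4088560938835144, -0.32617560029029846), (0.05482303351163864, 0.05419674143195152), 11.419716835021973)
slim 1183 ((0.48770642280578613, -0.3098583519458771), 0.02311529777944088) ((0.4876958727836609, -0.3098456561565399), (0.045070480555295944, 0.045392293483018875), 56.537296295166016)
wide 34 ((0.5343054533004761, -0.3026260733604431), 0.006808057427406311) ((0.5337752103805542, -0.3027293384075165), (0.0011856253258883953, 0.013415701687335968), 11.02311897277832)
now [ 0.4099 -0.3244  0.211 ] th 10.94 tilt -1.0 q6 2.12 | shift [ -2.    1.5 137.5] turn 0.2 t 31.2
```

View pics/w7.png

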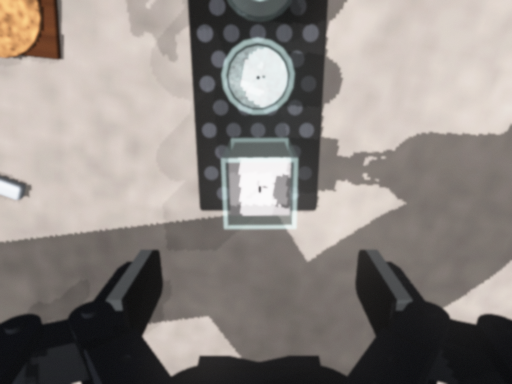

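Square cup at (260,190) and slim cup at (258,76), both where they were left.

Emit:
{"name": "servo_tool", "arguments": {
  "plan": [
    [-1,1,15,0],
    [-1,2,45,0],
    [-1,2,80,0],
    [-1,2,110,0],
    [-1,2,128,0],
    [-1,2,135,0],
    [-1,2,136,0],
    [-1,2,136,0]
  ]
}}

```text
time: 32.0
ee_pos: [0.4098, -0.3268, 0.077]
eef_rot: [0.995, 0.096, 0.0, 0.0]
ft_force: [0.2, -0.1, 0.7]
finger_gap: 1.0
```

Emit:
{"name": "servo_tool", "arguments": {
  "plan": [
    [0,0,0,0],
    [0,0,0,0],
    [0,0,0,0],
    [0,0,0,0],
    [0,0,0,0],
    [0,0,0,0],
    [0,0,0,0]
  ],
  "grip": 255,
  "squeeze": 40
}}

```text
time: 32.7
ee_pos: [0.4096, -0.3274, 0.0772]
eef_rot: [0.995, 0.095, 0.001, 0.0]
ft_force: [-0.4, 2.8, 5.7]
finger_gap: 0.628
```

Emit:
{"name": "servo_tool", "arguments": {
  "plan": [
    [0,0,-8,0],
    [0,0,-25,0],
    [0,0,-45,0],
    [0,0,-62,0],
    [0,0,-70,0],
    [0,0,-70,0]
  ]
}}

```text
time: 33.3
ee_pos: [0.4095, -0.3276, 0.1473]
eef_rot: [0.995, 0.095, 0.001, 0.001]
ft_force: [-0.2, 0.4, -1.4]
finger_gap: 0.629
```

```bash
python3 g.py .4868 .0918 .14 94.6
```

```text
now [ 0.4095 -0.3276  0.1473] th 10.95 tilt -1.0 q6 2.12 | shift [ 155.5 -397.1    6.8] turn -83.7 t 33.3
```

Emit:
{"name": "servo_tool", "arguments": {
  "plan": [
    [5,-12,0,0],
    [16,-40,0,0],
    [31,-80,0,-6],
    [47,-120,0,-14],
    [63,-160,0,-22],
    [78,-200,0,-30],
    [94,-240,0,-38],
    [110,-280,0,-46]
  ]
}}

```text
time: 34.1
ee_pos: [0.4632, -0.029, 0.1454]
eef_rot: [0.878, 0.479, -0.001, -0.001]
ft_force: [0.5, -1.0, -2.5]
finger_gap: 0.627
```

```bash
python3 g.py .4868 .0918 .14 94.6
```

```text
now [ 0.4632 -0.029   0.1454] th 57.28 tilt -1.0 q6 1.9 | shift [114.3 -45.4   5.5] turn -37.3 t 34.1
```

Emit:
{"name": "servo_tool", "arguments": {
  "plan": [
    [30,-12,0,-8],
    [62,-25,0,-16],
    [90,-36,0,-24],
    [107,-43,0,-32],
    [114,-45,2,-37.3],
    [114,-45,20,-37.3],
    [114,-45,40,-37.3],
    [114,-45,54,-37.3]
  ]
}}

```text
time: 34.9
ee_pos: [0.487, 0.0894, 0.0902]
eef_rot: [0.68, 0.733, -0.001, -0.001]
ft_force: [-0.2, -1.2, -2.4]
finger_gap: 0.631
```

```bash
python3 g.py .4868 .0918 .081 94.6
```

```text
now [0.487  0.0894 0.0902] th 94.29 tilt -1.0 q6 1.51 | shift [2.4 0.  9.2] turn -0.3 t 34.9
```

Emit:
{"name": "servo_tool", "arguments": {
  "plan": [
    [2,0,4,0],
    [2,0,8,0],
    [2,0,9,0],
    [2,0,10,0],
    [2,0,10,0]
  ]
}}

```text
time: 35.4
ee_pos: [0.4886, 0.0907, 0.0827]
eef_rot: [0.68, 0.733, 0.0, 0.0]
ft_force: [-0.9, 0.7, -3.0]
finger_gap: 0.627
```

Emit:
{"name": "servo_tool", "arguments": {
  "plan": [
    [1,-1,1,0],
    [1,-1,2,0],
    [1,-1,3,0],
    [1,-1,3,0]
  ]
}}

```text
time: 35.8
ee_pos: [0.4873, 0.0916, 0.0793]
eef_rot: [0.68, 0.733, 0.0, 0.0]
ft_force: [-0.0, -0.4, -1.8]
finger_gap: 0.629
```

Emit:
{"name": "servo_tool", "arguments": {
  "plan": [
    [0,0,1,0],
    [0,0,1,0]
  ]
}}

```text
time: 36.0
ee_pos: [0.4873, 0.0916, 0.0792]
eef_rot: [0.68, 0.733, 0.0, 0.0]
ft_force: [-4.4, -0.1, 9.2]
finger_gap: 0.625
```

Emit:
{"name": "servo_tool", "arguments": {
  "plan": [
    [0,0,0,0],
    [0,0,0,0],
    [0,0,0,0],
    [0,0,0,0],
    [0,0,0,0]
  ],
  "grip": 0
}}

```text
time: 36.5
ee_pos: [0.4873, 0.0916, 0.0782]
eef_rot: [0.68, 0.733, -0.0, -0.0]
ft_force: [-0.9, 0.5, -1.1]
finger_gap: 1.002
```

Emit:
{"name": "servo_tool", "arguments": {
  "plan": [
    [0,0,-10,0],
    [0,0,-35,0],
    [0,0,-70,0],
    [0,0,-110,0],
    [0,0,-125,0]
  ]
}}

```text
time: 37.0
ee_pos: [0.4883, 0.0917, 0.2076]
eef_rot: [0.68, 0.733, 0.002, 0.002]
ft_force: [0.2, -0.6, -0.2]
finger_gap: 0.998
```

```bash
cat > m6.py <<'E'
from h import *
import sys
o=robot.get_obs();pose=(o['ee_pos'],o['eef_rot'])
p,d=robot.read_camera('wrist');cv2.imwrite(f'pics/{sys.argv[1]}.png',p);P=cloud('wrist',d,pose)
for nm,c,r,h in [('square',(.4868,.092),.046,.1),('slim',(.4937,.0073),.033,.108),('wide',(.5006,-.0774),.042,.092)]:
    m=(np.abs(P[...,2]-h)<.006)&(np.hypot(P[...,0]-c[0],P[...,1]-c[1])<r)
    if m.sum()>20:
        X=P[m][:,:2].astype(np.float32);print(nm,m.sum(),cv2.minEnclosingCircle(X),cv2.minAreaRect(X))
E
python3 m6.py w8;python3 g.py .4877 -.31 .21 10.7
```

```text
square 1503 ((0.486776739358902, 0.09143070131540298), 0.03778243064880371) ((0.4867774248123169, 0.09103921800851822), (0.054325517266988754, 0.05460052564740181), 4.46766996383667)
now [0.4887 0.0917 0.2086] th 94.26 tilt -0.99998 q6 1.51 | shift [-400.5  -30.8   -1.5] turn 83.6 t 37.05
```

View pics/w8.png

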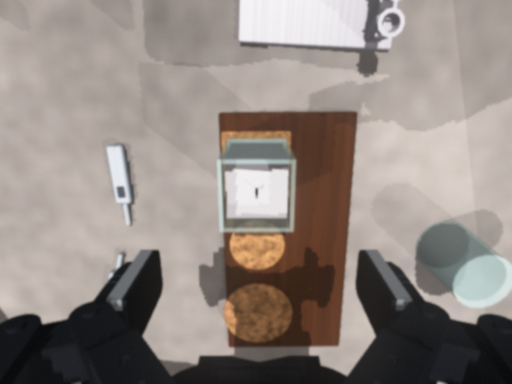

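Square cup sits on its coaster ((257,195), centre within 1 mm of the measured coaster centre, aligned). Next the slim cup.

Emit:
{"name": "servo_tool", "arguments": {
  "plan": [
    [-15,-1,0,4],
    [-50,-4,0,12],
    [-90,-7,0,20],
    [-135,-10,0,28],
    [-180,-14,0,36],
    [-225,-17,0,44],
    [-270,-21,0,52],
    [-315,-24,0,60]
  ]
}}

```text
time: 37.85
ee_pos: [0.4862, -0.2261, 0.2035]
eef_rot: [0.957, 0.292, 0.0, -0.0]
ft_force: [1.0, 0.6, -0.4]
finger_gap: 1.002
```

```bash
python3 g.py .4877 -.31 .2 10.7
```

```text
now [ 0.4862 -0.2261  0.2035] th 33.92 tilt -1.0 q6 1.96 | shift [-45.6  70.5   3.5] turn 23.2 t 37.85
```

Emit:
{"name": "servo_tool", "arguments": {
  "plan": [
    [-15,24,0,8],
    [-32,50,0,16],
    [-43,66,0,23],
    [-45,70,0,23],
    [-45,70,0,23]
  ]
}}

```text
time: 38.35
ee_pos: [0.4887, -0.3077, 0.203]
eef_rot: [0.995, 0.099, -0.0, -0.0]
ft_force: [0.5, 1.2, -0.0]
finger_gap: 0.997
```

```bash
python3 m5.py w9; python3 g.py .4877 -.31 .077 10.7
```

```text
slim 1051 ((0.48772403597831726, -0.3098510801792145), 0.02335023693740368) ((0.4876207113265991, -0.3100075423717499), (0.045386385172605515, 0.0457208976149559), 83.4175033569336)
wide 1602 ((0.5646389722824097, -0.29607096314430237), 0.03209727257490158) ((0.5647300481796265, -0.29603973031044006), (0.06282348185777664, 0.06327790021896362), 56.799034118652344)
now [ 0.4888 -0.307   0.2031] th 11.4 tilt -1.0 q6 2.24 | shift [ -1.6   2.8 126.1] turn 0.7 t 38.4
```

Emit:
{"name": "servo_tool", "arguments": {
  "plan": [
    [-1,1,15,0],
    [-1,2,45,0],
    [-1,2,78,0],
    [-1,2,105,0],
    [-1,2,119,0],
    [-1,2,125,0],
    [-1,2,125,0]
  ]
}}

```text
time: 39.1
ee_pos: [0.4883, -0.3086, 0.0781]
eef_rot: [0.995, 0.099, -0.0, -0.0]
ft_force: [-0.5, 0.0, 0.6]
finger_gap: 1.0
```

Emit:
{"name": "servo_tool", "arguments": {
  "plan": [
    [0,0,0,0],
    [0,0,0,0],
    [0,0,0,0],
    [0,0,0,0],
    [0,0,0,0],
    [0,0,0,0],
    [0,0,0,0]
  ],
  "grip": 255,
  "squeeze": 40
}}

```text
time: 39.8
ee_pos: [0.4887, -0.3098, 0.0793]
eef_rot: [0.995, 0.098, 0.001, 0.0]
ft_force: [-0.1, 2.5, 5.6]
finger_gap: 0.531
```

Emit:
{"name": "servo_tool", "arguments": {
  "plan": [
    [0,0,-8,0],
    [0,0,-25,0],
    [0,0,-45,0],
    [0,0,-62,0],
    [0,0,-70,0],
    [0,0,-70,0]
  ]
}}

```text
time: 40.4
ee_pos: [0.4887, -0.3099, 0.1494]
eef_rot: [0.995, 0.098, 0.001, 0.001]
ft_force: [-0.5, 0.5, -1.7]
finger_gap: 0.531
```

```bash
python3 g.py .4937 .0073 .14 94.6
```

```text
now [ 0.4887 -0.3099  0.1494] th 11.25 tilt -1.0 q6 2.23 | shift [  66.8 -310.2    9. ] turn -83.3 t 40.4
```

Emit:
{"name": "servo_tool", "arguments": {
  "plan": [
    [3,-12,0,0],
    [9,-40,0,-4],
    [16,-75,0,-12],
    [24,-113,0,-20],
    [33,-152,0,-28],
    [41,-190,0,-36],
    [49,-228,0,-44],
    [56,-260,0,-52]
  ]
}}

```text
time: 41.2
ee_pos: [0.4912, -0.041, 0.1473]
eef_rot: [0.85, 0.527, -0.001, -0.001]
ft_force: [-1.2, -0.2, -1.9]
finger_gap: 0.529
```

```bash
python3 g.py .4937 .0073 .14 94.6
```

```text
now [ 0.4912 -0.041   0.1473] th 63.63 tilt -1.0 q6 1.78 | shift [ 44.3 -19.2   7.3] turn -31.0 t 41.2
```

Emit:
{"name": "servo_tool", "arguments": {
  "plan": [
    [14,-6,0,-8],
    [30,-13,0,-16],
    [40,-17,0,-24],
    [44,-19,3,-31],
    [44,-19,20,-31],
    [44,-19,40,-31],
    [44,-19,54,-31],
    [44,-19,58,-31]
  ]
}}

```text
time: 42.0
ee_pos: [0.4935, 0.005, 0.0881]
eef_rot: [0.68, 0.733, -0.001, -0.002]
ft_force: [-0.5, 0.3, -1.7]
finger_gap: 0.528
```

```bash
python3 g.py .4937 .0073 .0815 94.6
```

```text
now [0.4935 0.005  0.0881] th 94.28 tilt -0.99999 q6 1.34 | shift [2.3 0.4 6.6] turn -0.3 t 42.0
```

Emit:
{"name": "servo_tool", "arguments": {
  "plan": [
    [1,0,3,0],
    [2,0,5,0],
    [2,0,6,0],
    [2,0,6,0]
  ]
}}

```text
time: 42.4
ee_pos: [0.4954, 0.0062, 0.0846]
eef_rot: [0.68, 0.733, 0.0, 0.0]
ft_force: [-0.8, -0.1, -1.9]
finger_gap: 0.527
```

Emit:
{"name": "servo_tool", "arguments": {
  "plan": [
    [1,-2,1,0],
    [1,-2,2,0],
    [1,-2,3,0],
    [1,-2,3,0]
  ]
}}

```text
time: 42.8
ee_pos: [0.4931, 0.007, 0.0814]
eef_rot: [0.68, 0.733, 0.0, 0.0]
ft_force: [-0.4, 0.1, -0.6]
finger_gap: 0.53
```

Emit:
{"name": "servo_tool", "arguments": {
  "plan": [
    [0,0,0.5,0],
    [0,0,0.5,0]
  ]
}}

```text
time: 43.0
ee_pos: [0.4932, 0.0069, 0.0813]
eef_rot: [0.68, 0.733, 0.0, 0.0]
ft_force: [-3.5, 0.4, 6.9]
finger_gap: 0.529
```

Emit:
{"name": "servo_tool", "arguments": {
  "plan": [
    [0,0,0,0],
    [0,0,0,0],
    [0,0,0,0],
    [0,0,0,0],
    [0,0,0,0]
  ],
  "grip": 0
}}

```text
time: 43.5
ee_pos: [0.4932, 0.007, 0.0807]
eef_rot: [0.68, 0.733, -0.0, -0.0]
ft_force: [0.2, -0.2, 0.5]
finger_gap: 0.996
```

Emit:
{"name": "servo_tool", "arguments": {
  "plan": [
    [0,0,-10,0],
    [0,0,-35,0],
    [0,0,-70,0],
    [0,0,-110,0],
    [0,0,-125,0]
  ]
}}

```text
time: 44.0
ee_pos: [0.4941, 0.0069, 0.2101]
eef_rot: [0.68, 0.733, 0.001, 0.002]
ft_force: [-0.0, -0.3, 0.0]
finger_gap: 0.999
```

```bash
python3 m6.py w10;python3 g.py .5647 -.296 .2 11
```

```text
square 1820 ((0.4869269132614136, 0.09085503220558167), 0.038131244480609894) ((0.4868691563606262, 0.09110348671674728), (0.054171785712242126, 0.05397840216755867), 4.138613224029541)
slim 1002 ((0.4928992688655853, 0.005783858709037304), 0.02319304086267948) ((0.4926782250404358, 0.005863256752490997), (0.0452483594417572, 0.04555966332554817), 43.84326171875)
now [0.4945 0.0068 0.211 ] th 94.26 tilt -0.99998 q6 1.34 | shift [-307.2   47.4   11.8] turn 83.3 t 44.05
```

Slim cup within 2 mm of its coaster centre. Now the wide cup.

Emit:
{"name": "servo_tool", "arguments": {
  "plan": [
    [-12,2,0,4],
    [-40,6,0,12],
    [-75,12,0,20],
    [-115,18,0,28],
    [-155,24,0,36],
    [-195,30,0,44],
    [-230,36,0,52],
    [-260,40,0,60]
  ]
}}

```text
time: 44.85
ee_pos: [0.5524, -0.2513, 0.2056]
eef_rot: [0.957, 0.291, -0.0, -0.0]
ft_force: [0.6, 0.6, 0.2]
finger_gap: 1.002
```

```bash
python3 g.py .5647 -.296 .2 11
```

```text
now [ 0.5524 -0.2513  0.2056] th 33.88 tilt -1.0 q6 1.99 | shift [-14.7  44.    5.6] turn 22.9 t 44.85
```

Emit:
{"name": "servo_tool", "arguments": {
  "plan": [
    [-5,15,0,8],
    [-10,30,0,16],
    [-14,41,0,22.5],
    [-14,44,0,22.8],
    [-14,44,0,22.8]
  ]
}}

```text
time: 45.35
ee_pos: [0.5655, -0.2937, 0.2055]
eef_rot: [0.995, 0.101, -0.0, -0.0]
ft_force: [0.4, 0.2, -0.6]
finger_gap: 1.001
```

```bash
python3 g.py .5647 -.296 .073 11
```

```text
now [ 0.5655 -0.2937  0.2055] th 11.61 tilt -1.0 q6 2.33 | shift [ -1.2   2.2 132.5] turn 0.6 t 45.35
```

Emit:
{"name": "servo_tool", "arguments": {
  "plan": [
    [-1,1,15,0],
    [-1,2,45,0],
    [-1,2,78,0],
    [-1,2,108,0],
    [-1,2,125,0],
    [-1,2,131,0],
    [-1,2,131,0]
  ]
}}

```text
time: 46.05
ee_pos: [0.5647, -0.295, 0.0745]
eef_rot: [0.995, 0.101, -0.0, -0.0]
ft_force: [0.3, 0.9, 1.1]
finger_gap: 0.997
```

Emit:
{"name": "servo_tool", "arguments": {
  "plan": [
    [0,0,0,0],
    [0,0,0,0],
    [0,0,0,0],
    [0,0,0,0],
    [0,0,0,0],
    [0,0,0,0],
    [0,0,0,0]
  ],
  "grip": 255,
  "squeeze": 40
}}

```text
time: 46.75
ee_pos: [0.5655, -0.2959, 0.0764]
eef_rot: [0.995, 0.1, 0.001, 0.001]
ft_force: [0.3, 2.6, 6.0]
finger_gap: 0.741
```

Emit:
{"name": "servo_tool", "arguments": {
  "plan": [
    [0,0,-8,0],
    [0,0,-25,0],
    [0,0,-45,0],
    [0,0,-62,0],
    [0,0,-70,0],
    [0,0,-70,0]
  ]
}}

```text
time: 47.35
ee_pos: [0.5653, -0.296, 0.146]
eef_rot: [0.995, 0.1, 0.001, 0.001]
ft_force: [0.5, 0.9, -3.8]
finger_gap: 0.739
```

```bash
python3 g.py .5006 -.0774 .14 94.6
```

```text
now [ 0.5653 -0.296   0.146 ] th 11.46 tilt -1.0 q6 2.33 | shift [ -20.  -227.1    5.7] turn -83.1 t 47.35
```

Emit:
{"name": "servo_tool", "arguments": {
  "plan": [
    [-1,-10,0,-4],
    [-3,-28,0,-12],
    [-5,-55,0,-20],
    [-7,-82,0,-28],
    [-10,-109,0,-36],
    [-12,-136,0,-44],
    [-14,-163,0,-52],
    [-16,-185,0,-60]
  ]
}}

```text
time: 48.15
ee_pos: [0.5115, -0.1161, 0.1439]
eef_rot: [0.81, 0.586, -0.0, -0.001]
ft_force: [0.3, -0.1, -3.1]
finger_gap: 0.74
```

```bash
python3 g.py .5006 -.0774 .085 94.6
```

```text
now [ 0.5115 -0.1161  0.1439] th 71.81 tilt -1.0 q6 1.5 | shift [ 33.4 -22.3  58.9] turn -22.8 t 48.15
```

Emit:
{"name": "servo_tool", "arguments": {
  "plan": [
    [12,-8,0,-8],
    [24,-16,0,-16],
    [32,-21,0,-22.8],
    [33,-22,8,-22.8],
    [33,-22,25,-22.8],
    [33,-22,43,-22.8],
    [33,-22,54,-22.8],
    [33,-22,58,-22.8]
  ]
}}

```text
time: 48.95
ee_pos: [0.5014, -0.0794, 0.0851]
eef_rot: [0.681, 0.732, -0.001, -0.001]
ft_force: [-0.7, 0.2, -2.5]
finger_gap: 0.742
```

```bash
python3 g.py .5006 -.0774 .0785 94.6
```

```text
now [ 0.5014 -0.0794  0.0851] th 94.12 tilt -1.0 q6 1.18 | shift [ 2.  -0.6  6.6] turn -0.5 t 48.95
```

Emit:
{"name": "servo_tool", "arguments": {
  "plan": [
    [1,0,3,0],
    [2,-1,5,0],
    [2,-1,6,0],
    [2,-1,6,0]
  ]
}}

```text
time: 49.35
ee_pos: [0.5012, -0.0774, 0.0811]
eef_rot: [0.68, 0.733, 0.0, 0.0]
ft_force: [-0.4, -0.6, -3.5]
finger_gap: 0.739
```

Emit:
{"name": "servo_tool", "arguments": {
  "plan": [
    [0,0,1,0],
    [0,0,2,0],
    [0,0,3,0],
    [0,0,3,0]
  ]
}}

```text
time: 49.75
ee_pos: [0.5011, -0.0775, 0.0784]
eef_rot: [0.68, 0.733, 0.0, 0.0]
ft_force: [-2.7, -0.6, 3.8]
finger_gap: 0.737
```

Emit:
{"name": "servo_tool", "arguments": {
  "plan": [
    [0,0,0,0],
    [0,0,0,0],
    [0,0,0,0],
    [0,0,0,0],
    [0,0,0,0]
  ],
  "grip": 0
}}

```text
time: 50.25
ee_pos: [0.5011, -0.0774, 0.0778]
eef_rot: [0.68, 0.733, 0.0, 0.0]
ft_force: [0.2, -0.4, -0.6]
finger_gap: 0.995
```

Emit:
{"name": "servo_tool", "arguments": {
  "plan": [
    [0,0,-10,0],
    [0,0,-35,0],
    [0,0,-70,0],
    [0,0,-110,0],
    [-20,0,-135,0],
    [-50,0,-145,0],
    [-80,0,-145,0],
    [-80,0,-145,0]
  ]
}}

```text
time: 51.05
ee_pos: [0.5073, -0.16, 0.2237]
eef_rot: [0.681, 0.732, -0.0, 0.001]
ft_force: [0.5, 0.5, -0.8]
finger_gap: 0.999
```

```bash
python3 m6.py w11; python3 - <<'E'
from h import *
for n in ['scene','side']:
    p,d=robot.read_camera(n);cv2.imwrite(f'pics/{n}11.png',p)
E
```

```text
wide 1367 ((0.5008904337882996, -0.07859775424003601), 0.03204919770359993) ((0.5008209347724915, -0.07861153781414032), (0.0628172904253006, 0.06320150196552277), 30.09035301208496)
```

View pics/w11.png

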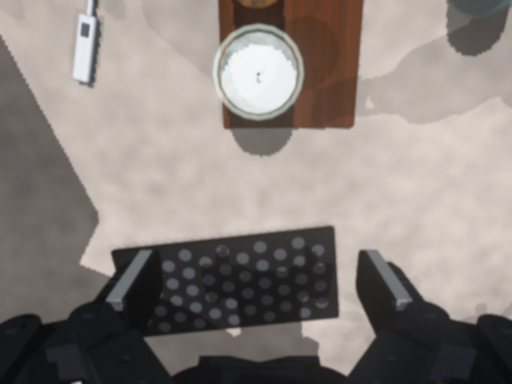

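View pics/scene11.png

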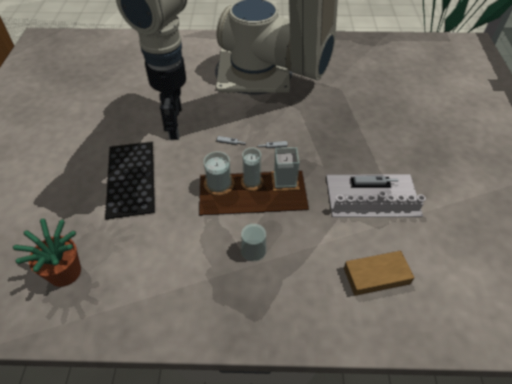

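Everything is in place: cups on their coasters at (217,172), (252,168) and (286,168), lighter on the pad at (371,182), upturned glass still at (253,240), and the arm clear of everything. Handing in.

Emit:
{"name": "servo_tool", "arguments": {
  "plan": [
    [0,0,0,0],
    [0,0,0,0],
    [0,0,0,0]
  ]
}}

```text
time: 51.5
ee_pos: [0.5069, -0.1565, 0.2228]
eef_rot: [0.68, 0.733, 0.0, -0.0]
ft_force: [-0.3, 0.2, -0.3]
finger_gap: 0.998
```

```bash
python3 -c "
from rig import robot
print(robot.finish_job(), robot.get_obs()['time'])"
```

```text
the job is handed in; nothing more can be done
the job is handed in; nothing more can be done
```

I stood all three cups on the trivet, laid the lighter on the menorah's black pad, then put each cup back on its own coaster. I handed the job in at about 51.5 s; no verdict is reported.

- **Cups:** in the last wrist-camera measurements, the square, slim and wide cups were each within about 2 mm of their coaster centres (limit 12 mm). All three stood upright in the final scene picture.
- **Lighter:** after release it lay about 4 mm off the pad's centre and under 1° off its length (limits 13 mm and 0.2 rad). In the final scene picture it was still there.
- **Spare glass and arm:** the upturned glass looks unmoved in the pictures. The arm ended clear of everything, with a force reading near zero.

**Disagreement:** the scene and side cameras differed by up to about 12 mm on where the pad lies along its length, so I used the close wrist view for the placement. No other check failed.

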